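Load the shielded coil box

ROBOT

A 7-joint arm with a two-finger parallel gripper is mounted at the origin on the work surface. World frame = base frame: x ahead of the robot, y to its left, z up, the work surface at z = 0. Lengths are in m, angles in rad, forces in N, time in s.
With the tool pointing down it reaches from about 0.425 to 0.825 m from the base axis. Payload 3.6 kg.
Tool frame: the origin (TCP) lies at the centre of the arm's flange, where the gripper is bolted on; the fingertips stand 173 mm ahead of it and the grasp point (between the pads) lies grasp_offset ahead of it (grasp_offset is the distance from the TCP to the grasp point, in m); z points along the fingers, y is the direction in which the jaws open and shut (so a half turn about z gives the same grasp; the last joint's range is limited). The gripper opens to 85 mm and grips with 20 to 120 N. Pads are 22 mm wide; open, the fingers measure 114 mm over their backs; the gripper's body (76 mm by 85 mm) begins 54 mm behind the grasp point. The pads swing forward as they close: fully open they stand 13 mm farther back than shut.
Start: joints at [1.129, 0.615, -0.013, 1.423, 0.008, 1.103, -0.04], TCP at [0.262, -0.595, 0.405] pointing down, gripper open.
Joint ranges: [-3.12, 3.12], [-0.3, 2.06], [-1.34, 1.32], [0.26, 2.42], [-1.36, 4.5], [0.01, 1.98], [-2.84, 2.84]. Speed limits (rad/s): [2.79, 2.79, 3.14, 3.14, 3.14, 3.14, 3.14].

INTERFACE

Orientations are given as a unit quaternion [x, y, z, w].
In Python, from plant import sense, read_camera, camera_params, close_job, grasp_offset gives the robot as it stands.
- The arm moves only by the tool send_rows, never from a script. Its argument "increments" is a list of rows, each an object of numbers: "ax", "ay", "az": the turn, a rotation vector about the tool's x, y, z in rad; "tx", "ty", "tz": the shift along the tool's x, y, z in m; "jaw": the closure, from 0 (fully open) to 1 (shut). In form: [{"ax": .., "ay": .., "az": .., "tx": .., "ty": .., "tz": .., "jaw": ..}, ...]. A call has 1 to 10 rows; each row is the pose to reach, as a shift and turn from the pose measured when the call began, along the tool's axes at that moment; what a row does not reach only later rows make up. A row lasts 1/8 s, in which the tool goes at most 62.5 mm and 10.7 degrees, less where a joint would pass 70% of its speed; a pose out of reach is approached as far as the arm can. A call with a gripper value outside its range is refused whole. The fingers move at their own pace and stop on an object; the grip force is fixed at half the most. Time passes only in rows, so rows that repeat a pose let the fingers close. It gives the time, the measured TCP pose, the force and the opening at its end, in the units of the state.
- sense(): the state, without advancing time (a new reading comes with each control period).
- read_camera(name): name is "side" or "top" or "wrist"; returns the picture (480x640x3 uint8, blue, green, red); there is no depth.
- camera_params(name): a dict with "K" (3x3 intrinsics, pixels), "origin" and "attitude" of the camera in the world; the wrist camera has in their place "hand_eye" (4x4, takes a point from camera to tool coordinates, whose origin is the TCP and whose axes are the flange's). Camera axes: x right, y down, z forward; pixel columns grow to the right and rows downward; lengths in m; the calibration is good to about 2 mm. A picture is of the moment at which its call begins: read the wrist's pose just before it. camera_params takes no time and is no camera call.
- close_job(): hands the job in, once; it reports no verdict.
The state is a dict: "clock": time; "qpos": joint angles; "joint_velocities": joint speeds; "tau": joint torques, N m; "position": TCP position; "eef_rot": TCP orientation; "wrist_force": force on the tool from outside, world axes, zero at the start; "ft_torque": the same for the moment, N m; "gripper_width": opening from 0.0 (shut) to 1.0 (fully open).
Only numpy, scipy, OpenCV 4.12 (cv2) and the standard library are available. Lean on these libraries where they do the work, as an engineer would, in place of code of your own. Each camera call takes 0.05 s, during which the arm holds its last target.

TASK

Slide the coil drive's fader right down to zero, then pull the stiff slide gate of the shielded box open until its trailing edge is level with the black marks on the box, without uncovering the reference part behind the divider. Stand all the small coils from about the bench upright inside the open bay, push the gate fully shut, and only then slide the fader up so that it stands level with the white tab on the console. Never have the drive up while the gate is open, and leave the other things on the bench where they are.

Things in the scene. Friction and masses are not known exactly. Their poses are not given: they have to be found in the camera images.
- chamber: Fixed aluminium box, 122 mm (its x) by 198 mm (its y), origin at the centre of its underside, z up. A steel gate on top opens to the box's -y. End walls and divider are 68 mm high, the 6 mm thick long walls 80 mm. A divider at y -33 to -27 mm parts the coils' bay from the reference compartment at the -y end.
- bay_floor (a point): Centre of the floor of the coils' bay, 6 mm above the bench, at box x 0, y 33 mm; the bay's inside is 110 mm along the box's x and 120 mm along its y (box y -27 to +93 mm), 62 mm deep under the gate. Axes as the box's.
- gate_mark (a point): Point on the box's centre line level with the black marks painted across the top of both long walls (box y = -16 mm, 74 mm above the bench). Axes as the box's.
- gate (a joint): The gate's opening in m: 0 shut, grows as it slides to the box's -y; end stop at 0.18. Its edge is level with the marks at 0.115; from 0.132 on the reference compartment is uncovered. It slides stiffly (about 8 N of friction plus 15 N per m/s) and stays where it is left.
- gate_edge (a point): Middle of the gate's trailing (+y) edge, on its upper face, 74 mm above the bench; moves with the gate. Shut, it is flush with the box's +y end.
- gate_handle (a point): Top centre of the gate's handle: a black upright tab, 60 mm along the box's x, 12 mm thick along the box's y (the sliding direction), standing 40 mm above the gate's upper face (74 mm above the bench), so its top is 114 mm above the bench. Moves with the gate; shut, it lies at box y = -50 mm.
- console: Fixed grey coil drive console, 130 mm (its x) by 200 mm (its y) by 45 mm high, origin at the centre of its underside, z up. The fader's steel track (40 by 150 mm, 14 mm high) lies along its y in the middle of its top; 10 mm high knobs stand 45 mm to the -x side of it.
- fader (a joint): The fader's position in m: 0 is zero drive (end stop, the console's -y end), grows towards the console's +y, 0.100 is full. About 1.5 N of friction; stays where it is left.
- fader_top (a point): Centre of the top of the fader's black grip, 99.5 mm above the bench; grip 28 mm along the console's x, 20 mm along its y (the sliding direction), 40 mm tall. Fader at zero: console y = -50 mm. Axes as the console's.
- set_tab: White tab fixed on the console beside the fader's track on its +x side, 18 by 4 by 4 mm, long side along the console's x; origin at the centre of its underside. It marks where the fader must stand: same console y. Axes as the console's.
- coil1: Small coil, one of up to four alike (absent: None): a copper winding with white flanges, 30 mm in diameter, 28 mm tall, with a steel stem 12 mm in diameter rising another 30 mm from its top (58 mm in all). Origin at the centre of its underside, z along the stem; stands upright on the bench at first. 80 to 170 g.
- coil2: Small coil, one of up to four alike (absent: None): a copper winding with white flanges, 30 mm in diameter, 28 mm tall, with a steel stem 12 mm in diameter rising another 30 mm from its top (58 mm in all). Origin at the centre of its underside, z along the stem; stands upright on the bench at first. 80 to 170 g.
- coil3: Small coil, one of up to four alike (absent: None): a copper winding with white flanges, 30 mm in diameter, 28 mm tall, with a steel stem 12 mm in diameter rising another 30 mm from its top (58 mm in all). Origin at the centre of its underside, z along the stem; stands upright on the bench at first. 80 to 170 g.
- coil4: Small coil, one of up to four alike (absent: None): a copper winding with white flanges, 30 mm in diameter, 28 mm tall, with a steel stem 12 mm in diameter rising another 30 mm from its top (58 mm in all). Origin at the centre of its underside, z along the stem; stands upright on the bench at first. 80 to 170 g.
- capacitor: Black capacitor can standing among the coils, 34 mm in diameter, 40 mm tall, no stem; leave alone. Origin: centre of underside.
- board_a: Circuit board, 90 by 120 mm, parts up to 20 mm tall; leave alone.
- board_b: Circuit board, 70 by 90 mm, parts up to 20 mm tall; leave alone.
- jar_a: Jar with red cap, 70 mm wide, 130 mm tall; leave alone.
- jar_b: Jar with white cap, 70 mm wide, 140 mm tall; leave alone.
- screwdriver: Black screwdriver, 170 mm, lying; leave alone.
- mug: White mug, 80 mm wide, 90 mm tall; leave alone.
- tweezers: Brass tweezers, 120 mm, lying; leave alone.

How it is judged:
On the way, in this order (a step that is already met when the one before it is completed fails the run):
1. the fader is at zero (value of joint fader below 0.004 m), for 0.2 s.
2. the gate stands open with its edge at the marks (within 8 mm), at rest (value of joint gate between 0.107 and 0.123 m and velocity of joint gate between -0.005 and 0.005 m/s), for 0.5 s.
3. every coil stands upright on the floor of the bay (x of coil1 in the frame of chamber between -0.045 and 0.045 m and y of coil1 in the frame of chamber between -0.02 and 0.086 m and z of each of coil1, coil2, coil3, coil4 in the frame of chamber below 0.012 m and angle between each of coil1, coil2, coil3, coil4's own z axis and vertical below 0.15 rad and linear speed of each of coil1, coil2, coil3, coil4 below 0.03 m/s and x of coil2 in the frame of chamber between -0.045 and 0.045 m and y of coil2 in the frame of chamber between -0.02 and 0.086 m and x of coil3 in the frame of chamber between -0.045 and 0.045 m and y of coil3 in the frame of chamber between -0.02 and 0.086 m and x of coil4 in the frame of chamber between -0.045 and 0.045 m and y of coil4 in the frame of chamber between -0.02 and 0.086 m), for 0.5 s.
4. the gate is fully shut over the coils (all of step 3 and value of joint gate below 0.005 m), for 0.2 s.
5. the fader stands level with the white tab (within 5 mm) (y of fader_top in the frame of set_tab between -0.005 and 0.005 m and velocity of joint fader between -0.005 and 0.005 m/s and value of joint gate below 0.005 m), for 0.3 s.
At the end, for the whole second after the job is handed in: Every coil present stands upright (within 0.15 rad), at rest, on the bay's floor inside the box; the gate is shut (within 5 mm); the fader's centre is within 5 mm of the white tab along the track (all of step 3 and all of step 5 and velocity of joint gate between -0.005 and 0.005 m/s); the robot touches nothing.
It fails at once if the reference compartment is uncovered (gate open more than 135 mm) (value of joint gate above 0.135 m).
It fails at once if the drive is up (fader over 10 mm) while the gate is open (over 10 mm) (value of joint each of gate, fader above 0.01 m).
It fails at once if another thing on the bench is moved by more than 50 mm (distance of any of capacitor, board_a, board_b, jar_a, jar_b, screwdriver, mug, tweezers from where it was at the start of the episode above 0.05 m).
Of coil1, coil2, coil3, coil4 only 3 to 4 are there at a start; the rules pass over those that are not, and their reading is None.
At some moment in a run one of coil1, coil2, coil3, coil4 may be knocked a few centimetres aside while the robot is not near it.
It also fails if it takes over 208 s, if anything falls off the work surface, if the arm or the gripper's body presses on something with over 40 N, if the wrist force passes 120 N, or if a joint passes its speed limit or range.

## Working session

There is one attempt and no reset: what is moved stays moved. The work goes in short steps, Python scripts to look and compute and a tool call to move; the robot and the scene stay as the last step left them, time stands still between calls to the robot, and variables do not carry over. Pictures are saved under pics/ and viewed, and the job is handed in when it is done.

Besides the shell and the picture viewer there is one more tool, called after "Emit:" in YAML: its name, and indented under it one key for each argument. send_rows: Moves the arm, as the interface text tells. Its arguments: {"type":"object","properties":{"increments":{"type":"array","items":{"type":"object","properties":{"ax":{"type":"number"},"ay":{"type":"number"},"az":{"type":"number"},"tx":{"type":"number"},"ty":{"type":"number"},"tz":{"type":"number"},"jaw":{"type":"number"}}}}},"required":["increments"]}

```bash
ls; mkdir -p pics
python3 - <<'E'
from plant import *
import cv2
print(sense()); print(grasp_offset)
for n in ("side","top","wrist"):
    p=camera_params(n); print(n,p)
    cv2.imwrite(f"pics/{n}0.png",read_camera(n))
E
```

```text
pics
{'clock': 0.0, 'qpos': array([ 1.12949686,  0.61596141, -0.012604  ,  1.42490499,  0.00809885,
        1.10336519, -0.04039547]), 'joint_velocities': array([-1.28372106e-03, -1.00008231e-03,  3.00431454e-05,  5.90456581e-04,
       -1.87407520e-03, -3.67377855e-05,  8.14641728e-05]), 'tau': array([-7.96957684e-04, -4.69215667e+01,  2.59420434e-01, -1.71033061e+01,
        1.00552768e-02,  9.77536140e-03, -9.58268771e-06]), 'position': array([ 0.26183948, -0.59459127,  0.40350817]), 'eef_rot': array([ 9.78562612e-01,  2.05945475e-01, -2.87770016e-04, -1.26197235e-03]), 'wrist_force': array([-0.28877231, -0.10656377, -0.143858  ]), 'ft_torque': array([-0.01531744, -0.00479723,  0.05206342]), 'gripper_width': 0.9997052460165875}
0.1547
side {'K': array([[557.02696929,   0.        , 334.00465964],
       [  0.        , 557.02696929, 237.7463178 ],
       [  0.        ,   0.        ,   1.        ]]), 'origin': array([0.27411545, 0.71134026, 1.03453292]), 'attitude': array([-0.18968079,  0.91896269, -0.33977527,  0.06388689])}
top {'K': array([[488.33640175,   0.        , 323.7297982 ],
       [  0.        , 488.33640175, 239.52357604],
       [  0.        ,   0.        ,   1.        ]]), 'origin': array([ 0.456609  , -0.01183423,  1.1773525 ]), 'attitude': array([ 0.71396935, -0.69870643,  0.03138475, -0.0327429 ])}
wrist {'K': array([[364.59324835,   0.        , 322.04262824],
       [  0.        , 364.59324835, 239.7314835 ],
       [  0.        ,   0.        ,   1.        ]]), 'hand_eye': array([[-3.91077208e-05, -9.45020114e-01, -3.27012207e-01,
         8.48637972e-02],
       [ 9.99999547e-01, -3.47828823e-04,  8.85586302e-04,
         5.93515062e-04],
       [-9.50641138e-04, -3.27012024e-01,  9.45019699e-01,
         2.96758961e-02],
       [ 0.00000000e+00,  0.00000000e+00,  0.00000000e+00,
         1.00000000e+00]])}
```

View pics/top0.png

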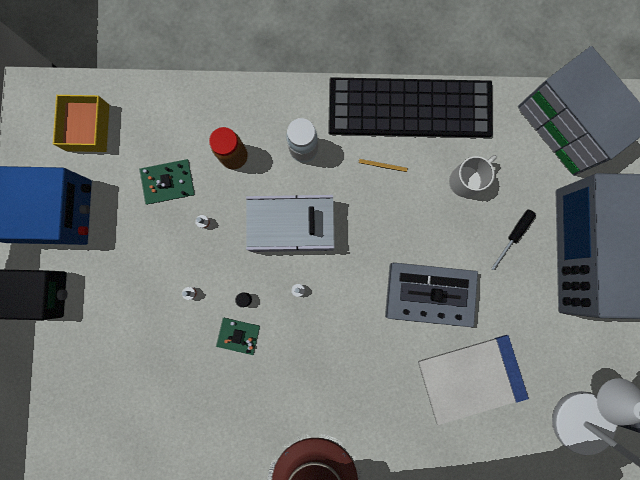

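View pics/side0.png

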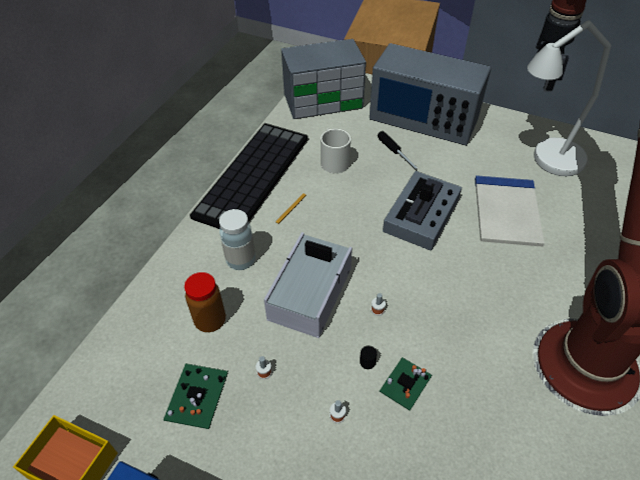

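View pics/wrist0.png

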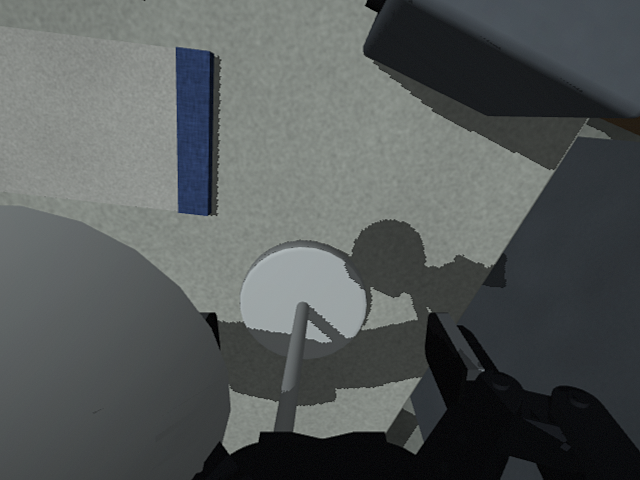

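```bash
cat > h.py <<'E'
from plant import *
import cv2, numpy as np
from scipy.spatial.transform import Rotation as R
GO=grasp_offset if not callable(grasp_offset) else grasp_offset()
def cam(n,s=None):
    p=camera_params(n)
    if n=="wrist":
        s=s or sense()
        T=np.eye(4);T[:3,:3]=R.from_quat(s["eef_rot"]).as_matrix();T[:3,3]=s["position"]
        M=T@p["hand_eye"]; return p["K"],M[:3,:3],M[:3,3]
    return p["K"],R.from_quat(p["attitude"]).as_matrix(),np.array(p["origin"])
def onplane(c,uv,z):
    K,r,o=c
    d=r@np.linalg.inv(K)@np.array([uv[0],uv[1],1.]); return o+d*(z-o[2])/d[2]
def proj(c,P):
    K,r,o=c
    q=K@(r.T@(np.asarray(P)-o)); return q[:2]/q[2]
def two(c1,u1,c2,u2):
    A=np.zeros((3,3));b=np.zeros(3)
    for c,u in((c1,u1),(c2,u2)):
        K,r,o=c; d=r@np.linalg.inv(K)@np.array([u[0],u[1],1.]);d/=np.linalg.norm(d)
        M=np.eye(3)-np.outer(d,d);A+=M;b+=M@o
    return np.linalg.solve(A,b)
E
python3 - <<'E'
import cv2
im=cv2.imread("pics/top0.png")
cv2.imwrite("pics/t_ch.png",cv2.resize(im[180:270,235:345],None,fx=6,fy=6,interpolation=cv2.INTER_CUBIC))
cv2.imwrite("pics/t_co.png",cv2.resize(im[250:340,380:490],None,fx=6,fy=6,interpolation=cv2.INTER_CUBIC))
cv2.imwrite("pics/t_cl.png",cv2.resize(im[200:360,170:320],None,fx=4.5,fy=3.75,interpolation=cv2.INTER_CUBIC)[:600])
E
```

```text
(no output)
```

View pics/t_ch.png

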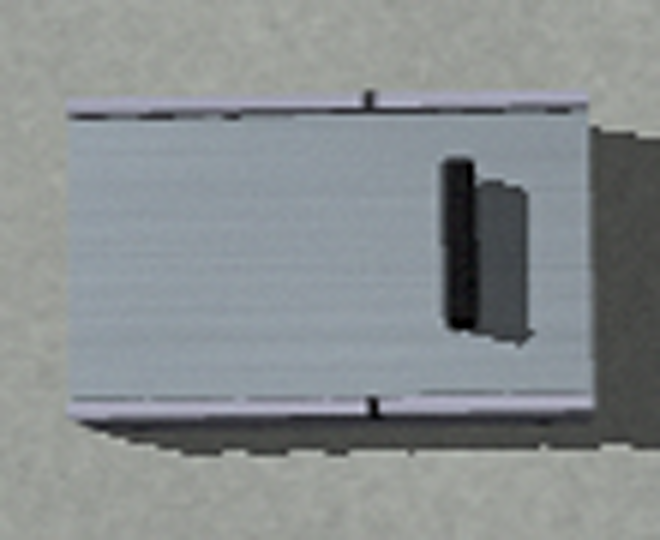

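View pics/t_co.png

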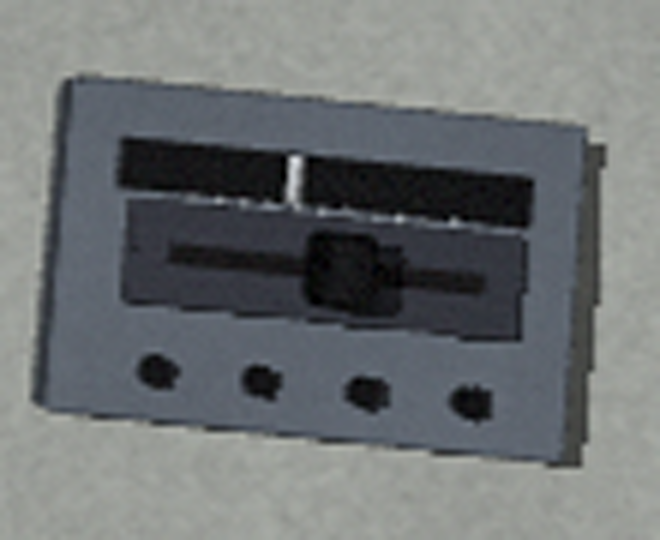

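View pics/t_cl.png

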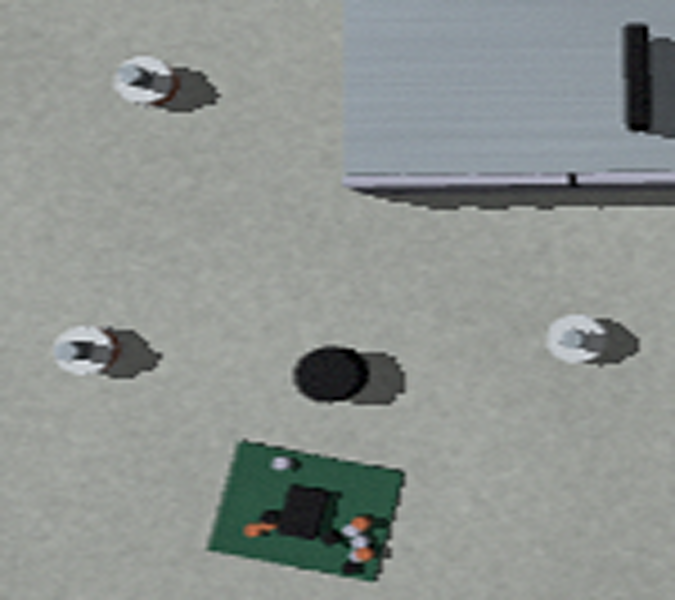

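Run:
```python
from h import *
c=cam("top")
f=lambda X,Y,ox,oy:(ox+(X+.5)/6-.5,oy+(Y+.5)/6-.5)
print("box top z.08")
P={k:onplane(c,f(*v,235,180),.08)[:2] for k,v in dict(TL=(68,98),TR=(588,93),BR=(593,408),BL=(68,416)).items()}
print(P,"ctr",sum(P.values())/4)
for a,b in(("TL","TR"),("BL","BR"),("TL","BL"),("TR","BR")):
    d=P[b]-P[a];print(a,b,np.linalg.norm(d),np.degrees(np.arctan2(d[1],d[0])))
for v in((369,99),(375,407)):print("mark",onplane(c,f(*v,235,180),.08)[:2])
print("handle top",onplane(c,f(459,243,235,180),.114)[:2])
print("console z.045")
P={k:onplane(c,f(*v,380,250),.045)[:2] for k,v in dict(TL=(72,77),TR=(586,127),BR=(560,464),BL=(38,404)).items()}
print(P,"ctr",sum(P.values())/4)
for a,b in(("TL","TR"),("BL","BR"),("TL","BL"),("TR","BR")):
    d=P[b]-P[a];print(a,b,np.linalg.norm(d),np.degrees(np.arctan2(d[1],d[0])))
print("tab",onplane(c,f(295,180,380,250),.049)[:2]);print("fader",onplane(c,f(340,273,380,250),.0995)[:2])
print("coils: flange z .028, stem top z .058")
im=cv2.imread("pics/top0.png")
for (x,y) in((202,221),(190,293),(299,290)):
    w=im[y-14:y+15,x-14:x+15].min(axis=2)>165
    n,l,s,ct=cv2.connectedComponentsWithStats(w.astype(np.uint8));i=1+s[1:,4].argmax()
    print(s[i],onplane(c,(x-14+s[i,0]+s[i,2]/2-.5,y-14+s[i,1]+s[i,3]/2-.5),.028)[:2])
print("cap",onplane(c,(244,299.5),.04)[:2])
cv2.imwrite("pics/coils.png",np.hstack([cv2.resize(im[y-14:y+15,x-14:x+15],None,fx=9,fy=9,interpolation=cv2.INTER_NEAREST) for (x,y) in((202,221),(190,293),(299,290))]))
s=cv2.imread("pics/side0.png");cv2.imwrite("pics/s_co.png",cv2.resize(s[160:320,250:470],None,fx=3.6,fy=3.6,interpolation=cv2.INTER_CUBIC))
```

```text
box top z.08
{'TL': array([0.6521926 , 0.17051724]), 'TR': array([ 0.65834674, -0.02658264]), 'BR': array([ 0.53864912, -0.03085564]), 'BL': array([0.53138455, 0.16615538])} ctr [0.59514325 0.06980859]
TL TR 0.19719592814320835 -88.21160855616769
BL BR 0.1971449184284516 -87.88823546317147
TL BL 0.12088677229778719 -177.93219623677135
TR BR 0.1197738661067808 -177.9555036324256
mark [0.65426053 0.05638611]
mark [0.53725902 0.0509979 ]
handle top [0.59554493 0.01993303]
console z.045
{'TL': array([ 0.50970553, -0.16695389]), 'TR': array([ 0.49470533, -0.36530847]), 'BR': array([ 0.36601235, -0.35451235]), 'BL': array([ 0.3843588 , -0.15508699])} ctr [ 0.4386955  -0.26046543]
TL TR 0.1989209472406536 -94.32465456772431
BL BR 0.20026749008363204 -95.25622039367194
TL BL 0.1259072108648104 174.59177844137628
TR BR 0.1291450373324464 175.20465880372555
tab [ 0.47184441 -0.25230916]
fader [ 0.43763101 -0.25806143]
coils: flange z .028, stem top z .058
[ 7 13 11  7 36] [0.59414381 0.28568118]
[ 5  8 13  8 45] [0.43439581 0.30902179]
[ 6  8 13 13 85] [0.44113984 0.05151196]
cap [0.41679296 0.17284419]
```

View pics/coils.png

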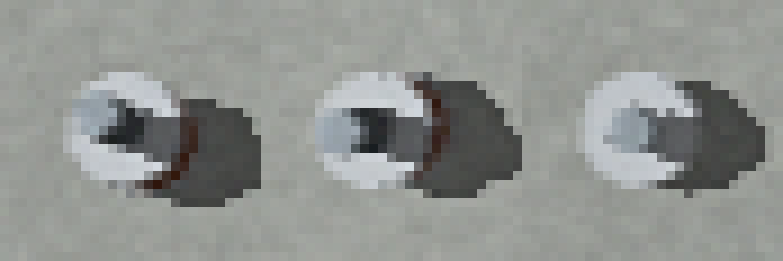

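View pics/s_co.png

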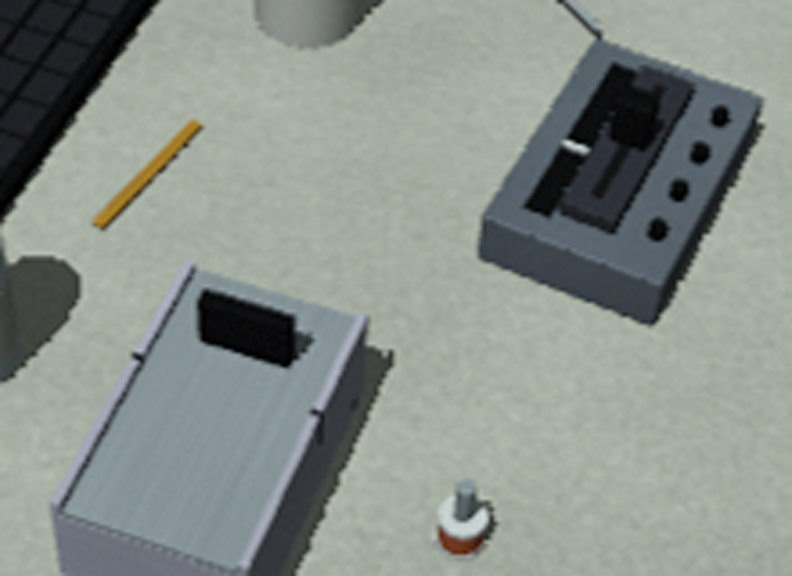

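```bash
cat >> h.py <<'E'
def plan(xyz,yaw_deg,s=None):
    """grasp point target, tool x yaw in world deg -> increments in tool frame"""
    s=s or sense(); r0=R.from_quat(s["eef_rot"])
    y=np.radians(yaw_deg); X=np.array([np.cos(y),np.sin(y),0]);Z=np.array([0,0,-1.]);Y=np.cross(Z,X)
    rt=R.from_matrix(np.c_[X,Y,Z])
    T=np.array(xyz)+np.array([0,0,GO])
    t=r0.inv().apply(T-s["position"]); a=(r0.inv()*rt).as_rotvec()
    print("t",t.round(4),"a",a.round(4),"|t|",round(float(np.linalg.norm(t)),3),"clock",round(s["clock"],2))
BOX=np.array([0.5952,0.0698]);BY=np.radians(1.95)
CON=np.array([0.4387,-0.2605]);CY=np.radians(-4.8)
def fr(o,y,p): return o+np.array([[np.cos(y),-np.sin(y)],[np.sin(y),np.cos(y)]])@np.array(p)
def st():
    s=sense();g=s["position"]+R.from_quat(s["eef_rot"]).apply([0,0,GO]);X=R.from_quat(s["eef_rot"]).apply([1,0,0])
    print("grasp",g.round(4),"yaw",round(float(np.degrees(np.arctan2(X[1],X[0]))),2),"F",s["wrist_force"].round(2),"w",round(s["gripper_width"],3),"clk",round(s["clock"],2))
E
python3 - <<'E'
from h import *
s=cv2.imread("pics/side0.png");cv2.imwrite("pics/s_l.png",cv2.resize(s[0:180,480:640],None,fx=3.3,fy=3.3,interpolation=cv2.INTER_CUBIC))
print(fr(CON,CY,(0,-.05)),fr(CON,CY,(0,.0109)))
c=cam("side");print(proj(c,sense()["position"]),proj(c,sense()["position"]-[0,0,.173]))
plan([0.4375,-0.258,0.25],-4.8)
E
```

```text
[ 0.43451611 -0.31032464] [ 0.43961209 -0.24963823]
[561.96430163  17.92323403] [539.6191809  83.5984781]
t [ 0.2964 -0.2373 -0.0004] a [-0.0019  0.0005  0.4987] |t| 0.38 clock 0.15
```

View pics/s_l.png

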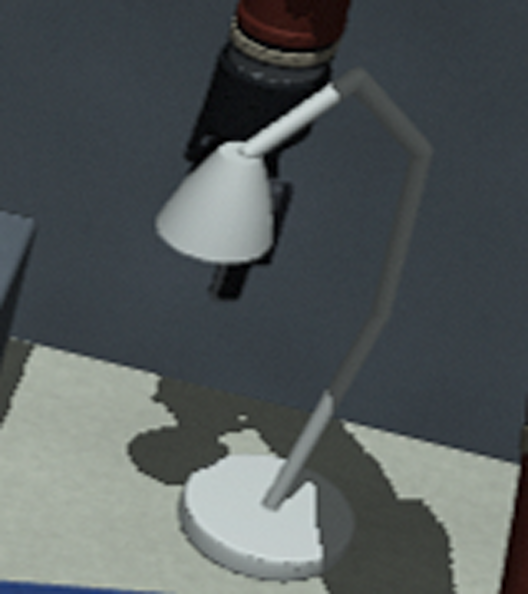

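Run:
```python
from h import *
c=cam("side");b=onplane(c,(476,141),0);print(b)
for h in(.1,.15,.2,.25):print(h,proj(c,b+[0,0,h]))
b=onplane(c,(374,116),0);print(b)
for h in(.1,.15,.2,.25):print(h,proj(c,b+[0,0,h]))
```

```text
[ 0.3780483  -0.60520338  0.        ]
0.1 [483.4948182  112.51416456]
0.15 [487.529504    97.17938355]
0.2 [491.77579664  81.04034052]
0.25 [496.25079161  64.03206001]
[ 0.68733072 -0.59496173  0.        ]
0.1 [376.30605398  87.57216145]
0.15 [377.54350128  72.31755235]
0.2 [378.84286039  56.29972649]
0.25 [380.20889689  39.45993647]
```

Emit:
send_rows:
  increments:
    - {"tz": -0.04}
    - {"tz": -0.08}
    - {"tz": -0.08}

```text
$.increments[0]: bad value
```

Emit:
send_rows:
  increments:
    - {"ax": 0,"ay": 0,"az": 0,"tx": 0,"ty": 0,"tz": -0.04,"jaw": 0}
    - {"ax": 0,"ay": 0,"az": 0,"tx": 0,"ty": 0,"tz": -0.08,"jaw": 0}
    - {"ax": 0,"ay": 0,"az": 0,"tx": 0,"ty": 0,"tz": -0.08,"jaw": 0}

```text
clock: 0.52
position: [0.2621, -0.5952, 0.4876]
eef_rot: [0.979, 0.206, 0.001, 0.003]
wrist_force: [0.3, -0.3, 0.2]
gripper_width: 0.998
```

Emit:
send_rows:
  increments:
    - {"ax": 0,"ay": 0,"az": 0,"tx": 0.05,"ty": 0,"tz": -0.01,"jaw": 0}
    - {"ax": 0,"ay": 0,"az": 0,"tx": 0.1,"ty": 0,"tz": -0.01,"jaw": 0}
    - {"ax": 0,"ay": 0,"az": 0,"tx": 0.15,"ty": 0,"tz": -0.01,"jaw": 0}
    - {"ax": 0,"ay": 0,"az": 0.1,"tx": 0.19,"ty": -0.03,"tz": -0.01,"jaw": 0.3}
    - {"ax": 0,"ay": 0,"az": 0.25,"tx": 0.23,"ty": -0.08,"tz": 0.0,"jaw": 0.3}
    - {"ax": 0,"ay": 0,"az": 0.4,"tx": 0.27,"ty": -0.13,"tz": 0.02,"jaw": 0.3}
    - {"ax": 0,"ay": 0,"az": 0.5,"tx": 0.296,"ty": -0.18,"tz": 0.04,"jaw": 0.3}
    - {"ax": 0,"ay": 0,"az": 0.5,"tx": 0.296,"ty": -0.237,"tz": 0.06,"jaw": 0.3}
    - {"ax": 0,"ay": 0,"az": 0.5,"tx": 0.296,"ty": -0.237,"tz": 0.08,"jaw": 0.3}
    - {"ax": 0,"ay": 0,"az": 0.5,"tx": 0.296,"ty": -0.237,"tz": 0.08,"jaw": 0.3}

```text
clock: 1.78
position: [0.4369, -0.2585, 0.4044]
eef_rot: [0.999, -0.042, -0.001, 0.001]
wrist_force: [-0.2, 0.1, 0.6]
gripper_width: 0.704
```

Run:
```python
from h import *
st();s=sense();c=cam("wrist",s);im=read_camera("wrist");cv2.imwrite("pics/w1.png",im)
K=c
for p in((0,.0024,.0995),(.0331,.0109,.049)):
    q=fr(CON,CY,p[:2]);print(proj(c,[*q,p[2]]))
plan([*fr(CON,CY,(0,.0024)),0.125],-4.8)
```

```text
grasp [ 0.4366 -0.2589  0.2497] yaw -4.82 F [-0.17  0.09  0.64] w 0.704 clk 1.77
[319.53081724 224.69647791]
[310.03404803 172.54847884]
t [ 0.0011 -0.0022  0.1259] a [ 0.0046 -0.0011 -0.0018] |t| 0.126 clock 1.82
```

View pics/w1.png

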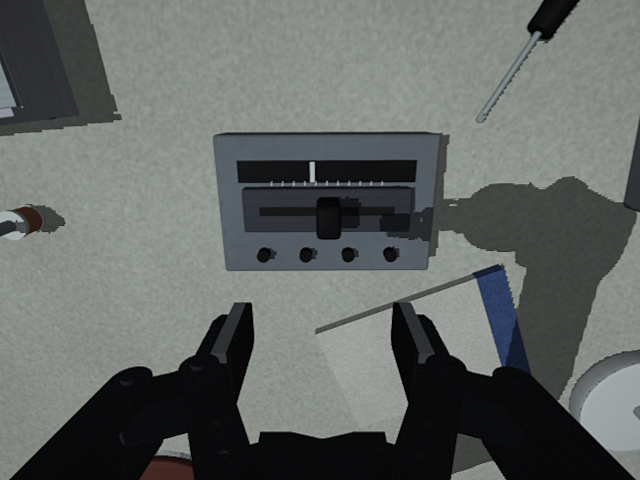

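Run:
```python
from h import *
im=cv2.imread("pics/w1.png")
cr=im[150:260,230:430].astype(float)*2.0
cv2.imwrite("pics/w1z.png",cv2.resize(np.clip(cr,0,255).astype(np.uint8),None,fx=4,fy=4,interpolation=cv2.INTER_CUBIC))
```

```text
(no output)
```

View pics/w1z.png

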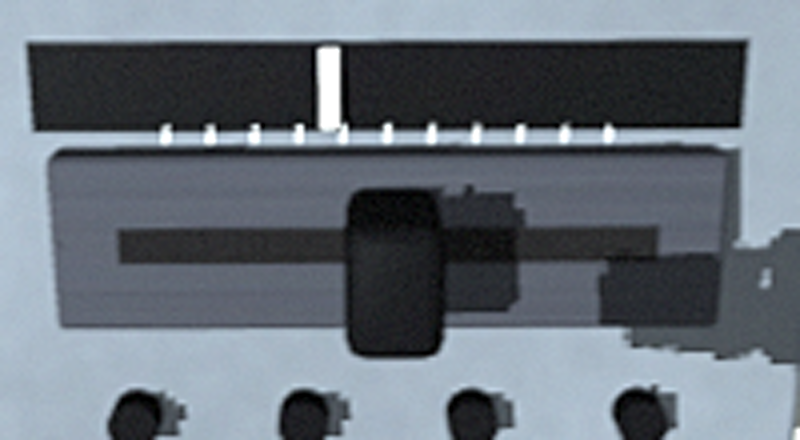

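```bash
cat > m.py <<'E'
from h import *
E
python3 - <<'E'
from h import *
c=cam("wrist")
def loc(p): return np.linalg.inv(np.array([[np.cos(CY),-np.sin(CY)],[np.sin(CY),np.cos(CY)]]))@(p[:2]-CON)
f=onplane(c,(328.7,223.5),.0995);print("fader",f,loc(f))
t=onplane(c,(312.1,172),.049);print("tab",t,loc(t))
for x in (609,165):
    q=onplane(c,(x/4+230,150+134/4),.046);print("tick",q,loc(q))
E
```

```text
fader [ 0.44032741 -0.26704657  0.0995    ] [ 0.0021695  -0.00638743]
tab [ 0.47431884 -0.2560445   0.049     ] [0.03512109 0.00742038]
tick [ 0.45802024 -0.318535    0.046     ] [ 0.02410872 -0.05621479]
tick [ 0.4667408  -0.21799593  0.046     ] [0.02438581 0.0447014 ]
```

Run:
```python
from h import *
plan([*fr(CON,CY,(0.001,-.005)),0.086],-4.8)
```

```text
t [0.0021 0.0051 0.1649] a [ 0.0046 -0.0011 -0.0018] |t| 0.165 clock 1.82
```

Emit:
send_rows:
  increments:
    - {"ax": 0.0046,"ay": -0.001,"az": 0,"tx": 0.002,"ty": 0.005,"tz": 0.05,"jaw": 0.3}
    - {"ax": 0.0046,"ay": -0.001,"az": 0,"tx": 0.002,"ty": 0.005,"tz": 0.1,"jaw": 0.3}
    - {"ax": 0.0046,"ay": -0.001,"az": 0,"tx": 0.002,"ty": 0.005,"tz": 0.14,"jaw": 0.3}
    - {"ax": 0.0046,"ay": -0.001,"az": 0,"tx": 0.002,"ty": 0.005,"tz": 0.165,"jaw": 0.3}
    - {"ax": 0.0046,"ay": -0.001,"az": 0,"tx": 0.002,"ty": 0.005,"tz": 0.165,"jaw": 0.3}
    - {"ax": 0.0046,"ay": -0.001,"az": 0,"tx": 0.002,"ty": 0.005,"tz": 0.165,"jaw": 0.6}
    - {"ax": 0.0046,"ay": -0.001,"az": 0,"tx": 0.002,"ty": 0.005,"tz": 0.165,"jaw": 0.9}
    - {"ax": 0.0046,"ay": -0.001,"az": 0,"tx": 0.002,"ty": 0.005,"tz": 0.165,"jaw": 0.9}
    - {"ax": 0.0046,"ay": -0.001,"az": 0,"tx": 0.002,"ty": 0.005,"tz": 0.165,"jaw": 0.9}

```text
clock: 2.95
position: [0.4397, -0.2658, 0.2422]
eef_rot: [0.999, -0.043, 0.001, 0.001]
wrist_force: [-0.4, 0.1, 7.0]
gripper_width: 0.224
```

Run:
```python
from h import *
st()
```

```text
grasp [ 0.4402 -0.266   0.0875] yaw -4.88 F [-0.37  0.14  6.97] w 0.224 clk 2.95
```

Emit:
send_rows:
  increments:
    - {"ax": 0,"ay": 0,"az": 0,"tx": 0,"ty": 0.012,"tz": -0.001,"jaw": 0.9}
    - {"ax": 0,"ay": 0,"az": 0,"tx": 0,"ty": 0.024,"tz": -0.001,"jaw": 0.9}
    - {"ax": 0,"ay": 0,"az": 0,"tx": 0,"ty": 0.036,"tz": -0.001,"jaw": 0.9}
    - {"ax": 0,"ay": 0,"az": 0,"tx": 0,"ty": 0.045,"tz": -0.001,"jaw": 0.9}
    - {"ax": 0,"ay": 0,"az": 0,"tx": 0,"ty": 0.047,"tz": -0.001,"jaw": 0.9}
    - {"ax": 0,"ay": 0,"az": 0,"tx": 0,"ty": 0.047,"tz": -0.001,"jaw": 0.9}

```text
clock: 3.7
position: [0.4358, -0.3131, 0.2424]
eef_rot: [0.999, -0.043, 0.002, 0.001]
wrist_force: [5.7, -0.7, -19.8]
gripper_width: 0.222
```

Run:
```python
from h import *
st()
```

```text
grasp [ 0.4363 -0.3134  0.0877] yaw -4.89 F [  5.71  -0.73 -19.77] w 0.222 clk 3.7
```

Emit:
send_rows:
  increments:
    - {"ax": 0,"ay": 0,"az": 0,"tx": 0,"ty": 0.001,"tz": 0.0007,"jaw": 0.9}
    - {"ax": 0,"ay": 0,"az": 0,"tx": 0,"ty": 0.002,"tz": 0.0007,"jaw": 0.9}
    - {"ax": 0,"ay": 0,"az": 0,"tx": 0,"ty": 0.003,"tz": 0.0007,"jaw": 0.9}
    - {"ax": 0,"ay": 0,"az": 0,"tx": 0,"ty": 0.003,"tz": 0.0007,"jaw": 0.9}

```text
clock: 4.2
position: [0.4359, -0.3139, 0.2423]
eef_rot: [0.999, -0.042, 0.001, -0.001]
wrist_force: [3.5, 5.6, -5.9]
gripper_width: 0.224
```

Run:
```python
from h import *
st()
```

```text
grasp [ 0.4363 -0.3136  0.0876] yaw -4.79 F [ 3.49  5.56 -5.9 ] w 0.224 clk 4.2
```

Emit:
send_rows:
  increments:
    - {"ax": 0,"ay": 0,"az": 0,"tx": 0,"ty": 0,"tz": 0,"jaw": 0.6}
    - {"ax": 0,"ay": 0,"az": 0,"tx": 0,"ty": 0,"tz": 0,"jaw": 0.5}
    - {"ax": 0,"ay": 0,"az": 0,"tx": 0,"ty": 0,"tz": -0.04,"jaw": 0.5}
    - {"ax": 0,"ay": 0,"az": 0,"tx": 0,"ty": 0,"tz": -0.09,"jaw": 0.5}
    - {"ax": 0,"ay": 0,"az": 0,"tx": 0,"ty": 0,"tz": -0.12,"jaw": 0.5}
    - {"ax": 0,"ay": 0,"az": 0,"tx": 0,"ty": 0,"tz": -0.12,"jaw": 0.5}

```text
clock: 4.95
position: [0.4355, -0.3156, 0.3658]
eef_rot: [0.999, -0.043, 0.004, 0.002]
wrist_force: [0.6, -0.5, -0.2]
gripper_width: 0.503
```

Run:
```python
from h import *
st()
c=cam("wrist");cv2.imwrite("pics/w2.png",read_camera("wrist"))
plan([*fr(BOX,BY,(0,-.05)),0.22],1.95)
```

```text
grasp [ 0.4367 -0.3161  0.2111] yaw -4.91 F [ 0.56 -0.46 -0.2 ] w 0.503 clk 4.95
t [ 0.1328 -0.3474 -0.0103] a [ 0.0007 -0.0048 -0.1193] |t| 0.372 clock 5.0
```

View pics/w2.png

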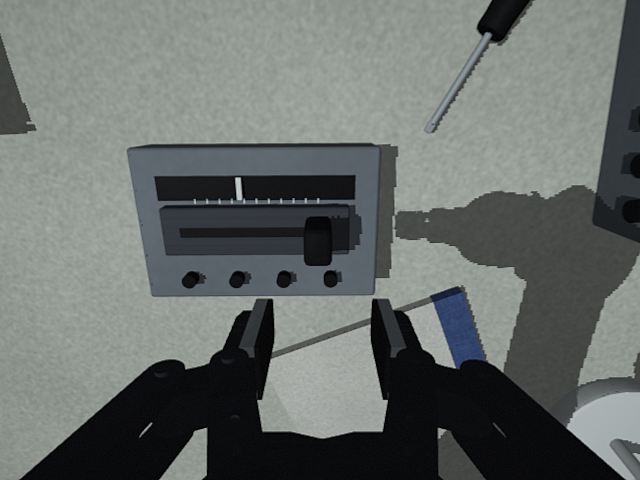

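Emit:
send_rows:
  increments:
    - {"ax": 0,"ay": 0,"az": -0.03,"tx": 0.02,"ty": -0.05,"tz": -0.01,"jaw": 0.4}
    - {"ax": 0,"ay": 0,"az": -0.06,"tx": 0.04,"ty": -0.1,"tz": -0.01,"jaw": 0.4}
    - {"ax": 0,"ay": 0,"az": -0.09,"tx": 0.06,"ty": -0.15,"tz": -0.01,"jaw": 0.4}
    - {"ax": 0,"ay": -0.005,"az": -0.12,"tx": 0.08,"ty": -0.2,"tz": -0.01,"jaw": 0.4}
    - {"ax": 0,"ay": -0.005,"az": -0.12,"tx": 0.1,"ty": -0.25,"tz": -0.01,"jaw": 0.4}
    - {"ax": 0,"ay": -0.005,"az": -0.12,"tx": 0.12,"ty": -0.3,"tz": -0.01,"jaw": 0.4}
    - {"ax": 0,"ay": -0.005,"az": -0.12,"tx": 0.133,"ty": -0.347,"tz": -0.01,"jaw": 0.4}
    - {"ax": 0,"ay": -0.005,"az": -0.12,"tx": 0.133,"ty": -0.347,"tz": -0.01,"jaw": 0.4}
    - {"ax": 0,"ay": -0.005,"az": -0.12,"tx": 0.133,"ty": -0.347,"tz": -0.01,"jaw": 0.4}

```text
clock: 6.12
position: [0.5967, 0.0185, 0.373]
eef_rot: [1.0, 0.017, -0.002, 0.001]
wrist_force: [0.1, -0.3, -0.6]
gripper_width: 0.602
```

Run:
```python
from h import *
st()
c=cam("wrist");cv2.imwrite("pics/w3.png",read_camera("wrist"))
print(proj(c,[*fr(BOX,BY,(0,-.05)),.114]))
plan([*fr(BOX,BY,(0,-.05)),0.097],1.95)
```

```text
grasp [0.5962 0.0181 0.2183] yaw 1.95 F [ 0.1  -0.26 -0.64] w 0.602 clk 6.12
[318.20356724 246.32361531]
t [ 0.0006 -0.0026  0.1217] a [ 0.0026  0.0027 -0.0018] |t| 0.122 clock 6.17
```

View pics/w3.png

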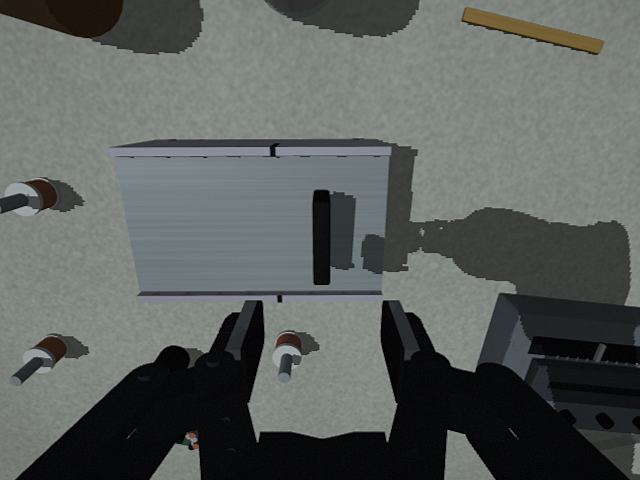

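Emit:
send_rows:
  increments:
    - {"ax": 0,"ay": 0,"az": 0,"tx": 0.0006,"ty": -0.001,"tz": 0.05,"jaw": 0.4}
    - {"ax": 0,"ay": 0,"az": 0,"tx": 0.0006,"ty": -0.001,"tz": 0.09,"jaw": 0.4}
    - {"ax": 0,"ay": 0,"az": 0,"tx": 0.0006,"ty": -0.001,"tz": 0.12,"jaw": 0.4}
    - {"ax": 0,"ay": 0,"az": 0,"tx": 0.0006,"ty": -0.001,"tz": 0.12,"jaw": 0.5}
    - {"ax": 0,"ay": 0,"az": 0,"tx": 0.0006,"ty": -0.001,"tz": 0.12,"jaw": 0.8}
    - {"ax": 0,"ay": 0,"az": 0,"tx": 0.0006,"ty": -0.001,"tz": 0.12,"jaw": 1}
    - {"ax": 0,"ay": 0,"az": 0,"tx": 0.0006,"ty": -0.001,"tz": 0.12,"jaw": 1}
    - {"ax": 0,"ay": 0,"az": 0,"tx": 0.0006,"ty": -0.001,"tz": 0.12,"jaw": 1}

```text
clock: 7.18
position: [0.5975, 0.0184, 0.2552]
eef_rot: [1.0, 0.016, 0.0, 0.001]
wrist_force: [-0.4, 1.1, 6.5]
gripper_width: 0.131
```

Run:
```python
from h import *
st()
```

```text
grasp [0.5976 0.0181 0.1005] yaw 1.88 F [-0.43  1.09  6.48] w 0.131 clk 7.17
```

Emit:
send_rows:
  increments:
    - {"ax": 0,"ay": 0,"az": 0,"tx": 0,"ty": 0.015,"tz": 0,"jaw": 1}
    - {"ax": 0,"ay": 0,"az": 0,"tx": 0,"ty": 0.035,"tz": 0,"jaw": 1}
    - {"ax": 0,"ay": 0,"az": 0,"tx": 0,"ty": 0.055,"tz": 0,"jaw": 1}
    - {"ax": 0,"ay": 0,"az": 0,"tx": 0,"ty": 0.075,"tz": 0,"jaw": 1}
    - {"ax": 0,"ay": 0,"az": 0,"tx": 0,"ty": 0.092,"tz": 0,"jaw": 1}
    - {"ax": 0,"ay": 0,"az": 0,"tx": 0,"ty": 0.103,"tz": 0,"jaw": 1}
    - {"ax": 0,"ay": 0,"az": 0,"tx": 0,"ty": 0.108,"tz": 0,"jaw": 1}
    - {"ax": 0,"ay": 0,"az": 0,"tx": 0,"ty": 0.108,"tz": 0,"jaw": 1}

```text
clock: 8.18
position: [0.6013, -0.0862, 0.2552]
eef_rot: [1.0, 0.018, 0.001, -0.001]
wrist_force: [1.4, 6.7, -0.5]
gripper_width: 0.13
```

Run:
```python
from h import *
st()
```

```text
grasp [ 0.6015 -0.0857  0.1005] yaw 2.03 F [ 1.4   6.69 -0.52] w 0.13 clk 8.18
```

Emit:
send_rows:
  increments:
    - {"ax": 0,"ay": 0,"az": 0,"tx": 0,"ty": 0.007,"tz": 0,"jaw": 1}
    - {"ax": 0,"ay": 0,"az": 0,"tx": 0,"ty": 0.012,"tz": 0,"jaw": 1}
    - {"ax": 0,"ay": 0,"az": 0,"tx": 0,"ty": 0.0145,"tz": 0,"jaw": 1}
    - {"ax": 0,"ay": 0,"az": 0,"tx": 0,"ty": 0.0145,"tz": 0,"jaw": 1}
    - {"ax": 0,"ay": 0,"az": 0,"tx": 0,"ty": 0.0145,"tz": 0,"jaw": 1}

```text
clock: 8.8
position: [0.6019, -0.097, 0.2552]
eef_rot: [1.0, 0.019, 0.0, -0.004]
wrist_force: [-0.5, 6.8, 0.1]
gripper_width: 0.132
```

Run:
```python
from h import *
st()
```

```text
grasp [ 0.6019 -0.0958  0.1006] yaw 2.19 F [-0.52  6.8   0.07] w 0.132 clk 8.8
```

Emit:
send_rows:
  increments:
    - {"ax": 0,"ay": 0,"az": 0,"tx": 0,"ty": 0,"tz": 0,"jaw": 0.7}
    - {"ax": 0,"ay": 0,"az": 0,"tx": 0,"ty": 0,"tz": 0,"jaw": 0.5}
    - {"ax": 0,"ay": 0,"az": 0,"tx": 0,"ty": 0,"tz": 0,"jaw": 0.5}
    - {"ax": 0,"ay": 0,"az": 0,"tx": 0,"ty": 0,"tz": -0.04,"jaw": 0.4}
    - {"ax": 0,"ay": 0,"az": 0,"tx": 0,"ty": 0,"tz": -0.09,"jaw": 0.4}
    - {"ax": 0,"ay": 0,"az": 0,"tx": 0,"ty": 0,"tz": -0.13,"jaw": 0.4}
    - {"ax": 0,"ay": 0,"az": 0,"tx": 0,"ty": 0,"tz": -0.13,"jaw": 0.4}

```text
clock: 9.68
position: [0.6026, -0.0989, 0.3895]
eef_rot: [1.0, 0.019, 0.005, -0.003]
wrist_force: [-1.0, 0.2, 0.9]
gripper_width: 0.597
```

Run:
```python
from h import *
st()
c=cam("wrist");cv2.imwrite("pics/w4.png",read_camera("wrist"))
cv2.imwrite("pics/top4.png",read_camera("top"))
for y in(-.016,-.008,-.024):print(y,proj(c,[*fr(BOX,BY,(0,y)),.074]))
```

```text
grasp [ 0.604  -0.0979  0.2348] yaw 2.12 F [-1.02  0.17  0.86] w 0.597 clk 9.68
-0.016 [137.80952673 228.43217166]
-0.008 [128.10822476 228.38919882]
-0.024 [147.51295318 228.47515392]
```

View pics/w4.png

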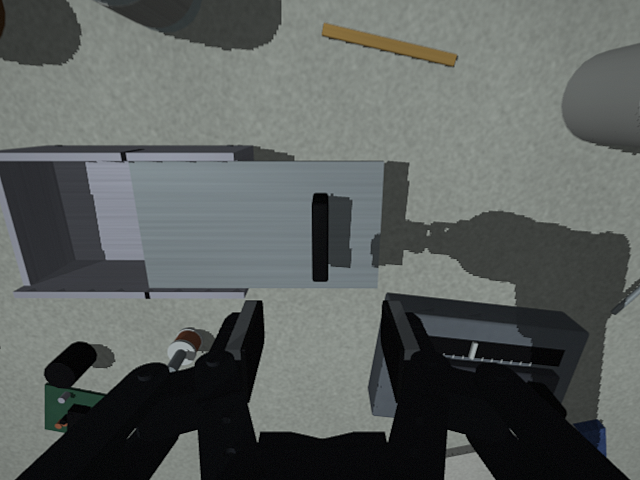

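View pics/top4.png

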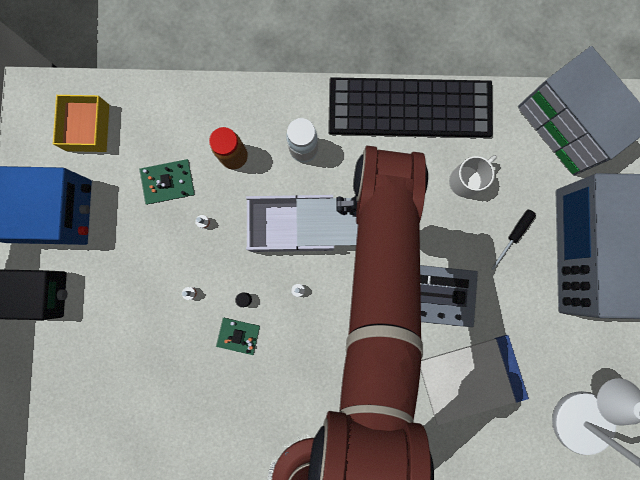

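Run:
```python
from h import *
c=cam("top")
for p in((201.4,220.9),(187.4,292.9),(297.3,289.9)):
    q=onplane(c,p,.028);print(q, [proj(c,[q[0],q[1],.058])])
im=cv2.imread("pics/top4.png")
cv2.imwrite("pics/coils4.png",np.hstack([cv2.resize(im[y-14:y+15,x-14:x+15],None,fx=9,fy=9,interpolation=cv2.INTER_NEAREST) for (x,y) in((202,221),(190,293),(299,290))]))
cs=cam("side")
for p in((201.4,220.9),(187.4,292.9),(297.3,289.9)):
    q=onplane(c,p,.028);print(proj(cs,q),proj(cs,[q[0],q[1],.058]))
q=onplane(c,(297.3,289.9),.028)
plan([q[0],q[1],.2],91.95)
```

```text
[0.59922916 0.28258399 0.028     ] [array([198.14921839, 219.230653  ])]
[0.42883274 0.30782276 0.028     ] [array([183.72861001, 293.14006119])]
[0.4413879  0.05081584 0.028     ] [array([296.57852322, 290.05948652])]
[262.04758405 366.39347295] [260.70486367 359.07869124]
[336.30351881 410.47359414] [336.54222347 403.73380069]
[377.28786716 303.19613177] [378.28712967 295.28050058]
t [-0.1544 -0.155   0.0317] a [-0.0056 -0.0063 -1.5674] |t| 0.221 clock 9.78
```

View pics/coils4.png

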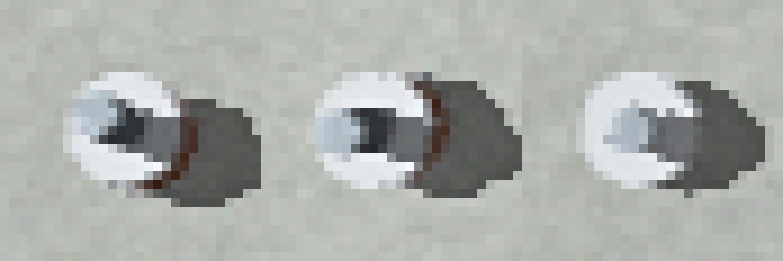

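Emit:
send_rows:
  increments:
    - {"ax": 0,"ay": 0,"az": -0.18,"tx": -0.02,"ty": -0.02,"tz": 0.0,"jaw": 0.4}
    - {"ax": 0,"ay": 0,"az": -0.36,"tx": -0.04,"ty": -0.04,"tz": 0,"jaw": 0.4}
    - {"ax": 0,"ay": 0,"az": -0.54,"tx": -0.06,"ty": -0.06,"tz": 0,"jaw": 0.4}
    - {"ax": 0,"ay": 0,"az": -0.72,"tx": -0.08,"ty": -0.08,"tz": 0,"jaw": 0.4}
    - {"ax": 0,"ay": 0,"az": -0.9,"tx": -0.1,"ty": -0.1,"tz": 0,"jaw": 0.4}
    - {"ax": 0,"ay": 0,"az": -1.08,"tx": -0.12,"ty": -0.12,"tz": 0,"jaw": 0.4}
    - {"ax": 0,"ay": 0,"az": -1.26,"tx": -0.14,"ty": -0.14,"tz": 0,"jaw": 0.4}
    - {"ax": 0,"ay": 0,"az": -1.44,"tx": -0.1544,"ty": -0.155,"tz": 0.02,"jaw": 0.4}
    - {"ax": 0,"ay": 0,"az": -1.567,"tx": -0.1544,"ty": -0.155,"tz": 0.03,"jaw": 0.4}
    - {"ax": 0,"ay": 0,"az": -1.567,"tx": -0.1544,"ty": -0.155,"tz": 0.03,"jaw": 0.4}

```text
clock: 11.02
position: [0.4407, 0.0504, 0.3547]
eef_rot: [0.696, 0.718, 0.001, -0.004]
wrist_force: [-1.1, 0.2, -0.7]
gripper_width: 0.603
```

Run:
```python
from h import *
st()
c=cam("wrist");cv2.imwrite("pics/w5.png",read_camera("wrist"))
print(sense()["qpos"].round(2))
print(proj(c,[.4414,.0508,.058]),proj(c,[.4414,.0508,.028]))
plan([.4414,.0508,.05],91.95)
```

```text
grasp [0.4399 0.0515 0.2   ] yaw 91.85 F [-1.1   0.24 -0.65] w 0.603 clk 11.03
[ 0.19  0.4  -0.48  2.04  0.26  0.75 -0.41]
[323.76829233 231.39388322] [323.7232899  220.78760147]
t [-0.0007  0.0007  0.1507] a [-0.0025 -0.0077 -0.003 ] |t| 0.151 clock 11.07
```

View pics/w5.png

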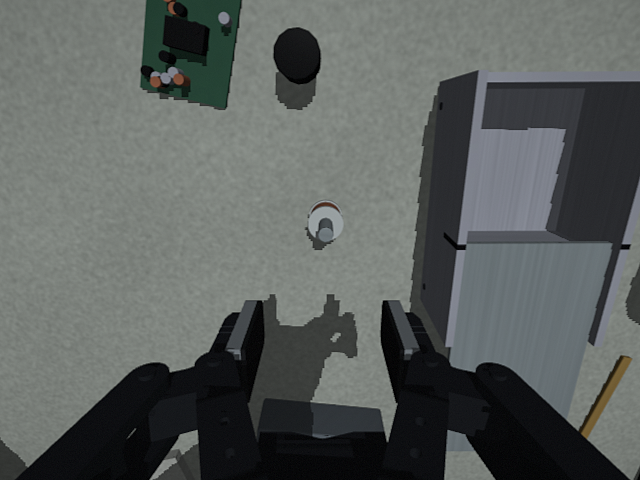

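Emit:
send_rows:
  increments:
    - {"ax": -0.0025,"ay": -0.0077,"az": 0,"tx": -0.0007,"ty": 0.001,"tz": 0.05,"jaw": 0.4}
    - {"ax": -0.0025,"ay": -0.0077,"az": 0,"tx": -0.0007,"ty": 0.001,"tz": 0.1,"jaw": 0.4}
    - {"ax": -0.0025,"ay": -0.0077,"az": 0,"tx": -0.0007,"ty": 0.001,"tz": 0.135,"jaw": 0.4}
    - {"ax": -0.0025,"ay": -0.0077,"az": 0,"tx": -0.0007,"ty": 0.001,"tz": 0.149,"jaw": 0.4}
    - {"ax": -0.0025,"ay": -0.0077,"az": 0,"tx": -0.0007,"ty": 0.001,"tz": 0.15,"jaw": 0.5}
    - {"ax": -0.0025,"ay": -0.0077,"az": 0,"tx": -0.0007,"ty": 0.001,"tz": 0.15,"jaw": 0.8}
    - {"ax": -0.0025,"ay": -0.0077,"az": 0,"tx": -0.0007,"ty": 0.001,"tz": 0.15,"jaw": 1}
    - {"ax": -0.0025,"ay": -0.0077,"az": 0,"tx": -0.0007,"ty": 0.001,"tz": 0.15,"jaw": 1}
    - {"ax": -0.0025,"ay": -0.0077,"az": 0,"tx": -0.0007,"ty": 0.001,"tz": 0.15,"jaw": 1}

```text
clock: 12.2
position: [0.4421, 0.0508, 0.2061]
eef_rot: [0.696, 0.718, 0.001, 0.001]
wrist_force: [-1.0, 0.4, 6.1]
gripper_width: 0.115
```

Run:
```python
from h import *
st();plan([*fr(BOX,BY,(0,.072)),0.17],91.95)
```

```text
grasp [0.4424 0.0509 0.0514] yaw 91.76 F [-0.96  0.38  6.06] w 0.115 clk 12.2
t [ 0.0863  0.1536 -0.1183] a [ 0.0019 -0.0001 -0.0033] |t| 0.212 clock 12.2
```

Emit:
send_rows:
  increments:
    - {"ax": 0,"ay": 0,"az": 0,"tx": 0,"ty": 0,"tz": -0.03,"jaw": 1}
    - {"ax": 0,"ay": 0,"az": 0,"tx": 0,"ty": 0,"tz": -0.07,"jaw": 1}
    - {"ax": 0,"ay": 0,"az": 0,"tx": 0,"ty": 0,"tz": -0.118,"jaw": 1}
    - {"ax": 0.002,"ay": 0,"az": -0.003,"tx": 0.02,"ty": 0.03,"tz": -0.118,"jaw": 1}
    - {"ax": 0.002,"ay": 0,"az": -0.003,"tx": 0.04,"ty": 0.07,"tz": -0.118,"jaw": 1}
    - {"ax": 0.002,"ay": 0,"az": -0.003,"tx": 0.06,"ty": 0.11,"tz": -0.118,"jaw": 1}
    - {"ax": 0.002,"ay": 0,"az": -0.003,"tx": 0.08,"ty": 0.14,"tz": -0.118,"jaw": 1}
    - {"ax": 0.002,"ay": 0,"az": -0.003,"tx": 0.086,"ty": 0.1535,"tz": -0.118,"jaw": 1}
    - {"ax": 0.002,"ay": 0,"az": -0.003,"tx": 0.086,"ty": 0.1535,"tz": -0.118,"jaw": 1}
    - {"ax": 0.002,"ay": 0,"az": -0.003,"tx": 0.086,"ty": 0.1535,"tz": -0.118,"jaw": 1}

```text
clock: 13.45
position: [0.5918, 0.1408, 0.3239]
eef_rot: [0.695, 0.719, -0.001, -0.0]
wrist_force: [-0.3, -0.2, -1.6]
gripper_width: 0.116
```

Run:
```python
from h import *
st();c=cam("wrist");cv2.imwrite("pics/w6.png",read_camera("wrist"))
plan([*fr(BOX,BY,(0,.072)),0.0585],91.95)
```

```text
grasp [0.5915 0.1406 0.1692] yaw 91.91 F [-0.32 -0.2  -1.6 ] w 0.116 clk 13.45
t [0.0011 0.0011 0.1109] a [-0.0017  0.001  -0.0009] |t| 0.111 clock 13.5
```

View pics/w6.png

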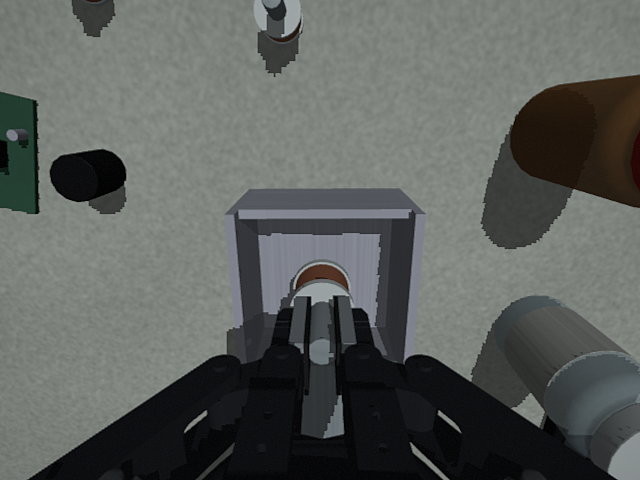

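Emit:
send_rows:
  increments:
    - {"ax": -0.001,"ay": 0.001,"az": 0,"tx": 0.001,"ty": 0.001,"tz": 0.04,"jaw": 1}
    - {"ax": -0.001,"ay": 0.001,"az": 0,"tx": 0.001,"ty": 0.001,"tz": 0.075,"jaw": 1}
    - {"ax": -0.001,"ay": 0.001,"az": 0,"tx": 0.001,"ty": 0.001,"tz": 0.1,"jaw": 1}
    - {"ax": -0.001,"ay": 0.001,"az": 0,"tx": 0.001,"ty": 0.001,"tz": 0.108,"jaw": 1}
    - {"ax": -0.001,"ay": 0.001,"az": 0,"tx": 0.001,"ty": 0.001,"tz": 0.111,"jaw": 1}
    - {"ax": -0.001,"ay": 0.001,"az": 0,"tx": 0.001,"ty": 0.001,"tz": 0.111,"jaw": 1}
    - {"ax": -0.001,"ay": 0.001,"az": 0,"tx": 0.001,"ty": 0.001,"tz": 0.111,"jaw": 1}

```text
clock: 14.38
position: [0.593, 0.1417, 0.2142]
eef_rot: [0.695, 0.719, 0.001, 0.0]
wrist_force: [-0.1, 0.9, -1.6]
gripper_width: 0.118
```

Run:
```python
from h import *
st()
```

```text
grasp [0.5932 0.1418 0.0595] yaw 91.9 F [-0.14  0.93 -1.63] w 0.118 clk 14.38
```

Emit:
send_rows:
  increments:
    - {"ax": 0,"ay": 0,"az": 0,"tx": 0,"ty": 0,"tz": 0.001,"jaw": 1}
    - {"ax": 0,"ay": 0,"az": 0,"tx": 0,"ty": 0,"tz": 0.002,"jaw": 1}
    - {"ax": 0,"ay": 0,"az": 0,"tx": 0,"ty": 0,"tz": 0.003,"jaw": 1}
    - {"ax": 0,"ay": 0,"az": 0,"tx": 0,"ty": 0,"tz": 0.003,"jaw": 1}

```text
clock: 14.88
position: [0.5931, 0.1419, 0.2122]
eef_rot: [0.695, 0.719, 0.001, 0.001]
wrist_force: [-1.0, -0.9, 5.0]
gripper_width: 0.114
```

Run:
```python
from h import *
st()
```

```text
grasp [0.5934 0.1419 0.0575] yaw 91.9 F [-0.99 -0.86  4.96] w 0.114 clk 14.88
```

Emit:
send_rows:
  increments:
    - {"ax": 0,"ay": 0,"az": 0,"tx": 0,"ty": 0,"tz": 0,"jaw": 0.65}
    - {"ax": 0,"ay": 0,"az": 0,"tx": 0,"ty": 0,"tz": 0,"jaw": 0.65}
    - {"ax": 0,"ay": 0,"az": 0,"tx": 0,"ty": 0,"tz": 0,"jaw": 0.65}
    - {"ax": 0,"ay": 0,"az": 0,"tx": 0,"ty": 0,"tz": -0.02,"jaw": 0.65}
    - {"ax": 0,"ay": 0,"az": 0,"tx": 0,"ty": 0,"tz": -0.06,"jaw": 0.65}
    - {"ax": 0,"ay": 0,"az": 0,"tx": 0,"ty": 0,"tz": -0.1,"jaw": 0.6}
    - {"ax": 0,"ay": 0,"az": 0,"tx": 0,"ty": 0,"tz": -0.14,"jaw": 0.5}
    - {"ax": 0,"ay": 0,"az": 0,"tx": 0,"ty": 0,"tz": -0.14,"jaw": 0.4}
    - {"ax": 0,"ay": 0,"az": 0,"tx": 0,"ty": 0,"tz": -0.14,"jaw": 0.4}

```text
clock: 16.0
position: [0.5925, 0.1416, 0.3516]
eef_rot: [0.695, 0.719, 0.0, 0.0]
wrist_force: [-0.2, -0.0, -1.3]
gripper_width: 0.599
```

Run:
```python
from h import *
st();cv2.imwrite("pics/w7.png",read_camera("wrist"));im=read_camera("top");cv2.imwrite("pics/top7.png",im)
plan([.4288,.3078,.2],91.95)
```

```text
grasp [0.5926 0.1415 0.1969] yaw 91.89 F [-0.23 -0.04 -1.34] w 0.599 clk 16.0
t [ 0.1716 -0.158  -0.004 ] a [-0.0011  0.0008 -0.001 ] |t| 0.233 clock 16.1
```

View pics/w7.png

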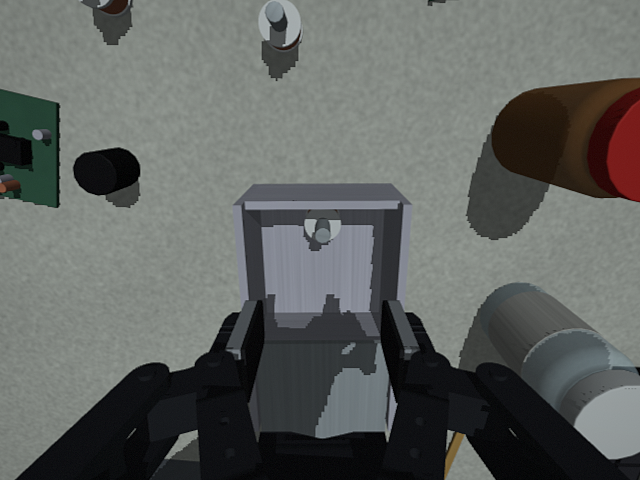

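View pics/top7.png

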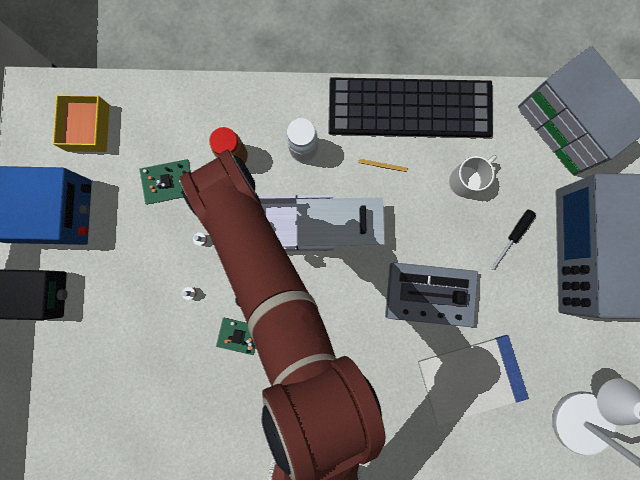

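Emit:
send_rows:
  increments:
    - {"ax": 0,"ay": 0,"az": 0,"tx": 0.03,"ty": -0.03,"tz": 0.0,"jaw": 0.4}
    - {"ax": 0,"ay": 0,"az": 0,"tx": 0.07,"ty": -0.06,"tz": 0,"jaw": 0.4}
    - {"ax": 0,"ay": 0,"az": 0,"tx": 0.11,"ty": -0.1,"tz": 0,"jaw": 0.4}
    - {"ax": 0,"ay": 0,"az": 0,"tx": 0.15,"ty": -0.135,"tz": 0,"jaw": 0.4}
    - {"ax": 0,"ay": 0,"az": 0,"tx": 0.1715,"ty": -0.158,"tz": 0,"jaw": 0.4}
    - {"ax": 0,"ay": 0,"az": 0,"tx": 0.1715,"ty": -0.158,"tz": 0,"jaw": 0.4}
    - {"ax": 0,"ay": 0,"az": 0,"tx": 0.1715,"ty": -0.158,"tz": 0,"jaw": 0.4}

```text
clock: 16.98
position: [0.4296, 0.3067, 0.3499]
eef_rot: [0.696, 0.718, -0.002, 0.0]
wrist_force: [0.5, 0.5, 0.1]
gripper_width: 0.601
```

Run:
```python
from h import *
st()
c=cam("wrist");cv2.imwrite("pics/w8.png",read_camera("wrist"))
print(proj(c,[.4288,.3078,.058]))
plan([.4288,.3078,.051],91.95)
```

```text
grasp [0.4294 0.3063 0.1952] yaw 91.82 F [0.5  0.48 0.06] w 0.601 clk 16.98
[320.66345451 228.65109335]
t [ 0.0018 -0.001   0.1443] a [-0.0015  0.0024 -0.0037] |t| 0.144 clock 17.02
```

View pics/w8.png

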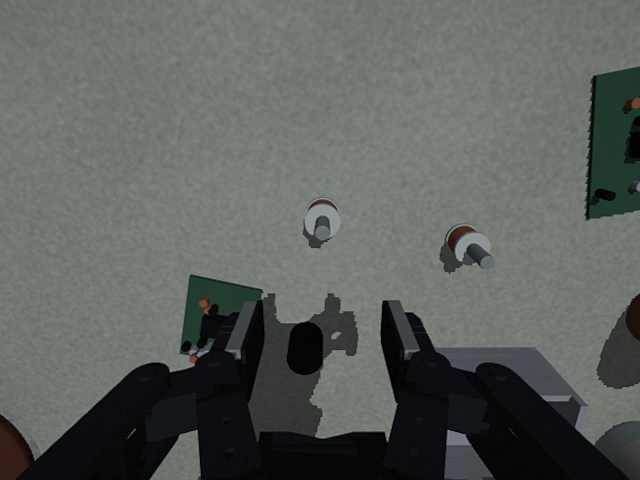

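Emit:
send_rows:
  increments:
    - {"ax": -0.001,"ay": 0.002,"az": -0.003,"tx": 0.002,"ty": -0.0005,"tz": 0.05,"jaw": 0.4}
    - {"ax": -0.001,"ay": 0.002,"az": -0.003,"tx": 0.002,"ty": -0.0005,"tz": 0.1,"jaw": 0.4}
    - {"ax": -0.001,"ay": 0.002,"az": -0.003,"tx": 0.002,"ty": -0.0005,"tz": 0.13,"jaw": 0.4}
    - {"ax": -0.001,"ay": 0.002,"az": -0.003,"tx": 0.002,"ty": -0.0005,"tz": 0.144,"jaw": 0.4}
    - {"ax": -0.001,"ay": 0.002,"az": -0.003,"tx": 0.002,"ty": -0.0005,"tz": 0.144,"jaw": 0.5}
    - {"ax": -0.001,"ay": 0.002,"az": -0.003,"tx": 0.002,"ty": -0.0005,"tz": 0.144,"jaw": 0.8}
    - {"ax": -0.001,"ay": 0.002,"az": -0.003,"tx": 0.002,"ty": -0.0005,"tz": 0.144,"jaw": 1}
    - {"ax": -0.001,"ay": 0.002,"az": -0.003,"tx": 0.002,"ty": -0.0005,"tz": 0.144,"jaw": 1}
    - {"ax": -0.001,"ay": 0.002,"az": -0.003,"tx": 0.002,"ty": -0.0005,"tz": 0.144,"jaw": 1}

```text
clock: 18.15
position: [0.4297, 0.3083, 0.2072]
eef_rot: [0.695, 0.719, 0.001, 0.0]
wrist_force: [0.2, -0.3, 6.4]
gripper_width: 0.112
```

Run:
```python
from h import *
st();plan([*fr(BOX,BY,(0,.036)),0.175],91.95)
```

```text
grasp [0.43   0.3085 0.0525] yaw 91.91 F [ 0.19 -0.29  6.44] w 0.112 clk 18.15
t [-0.2078  0.1576 -0.1224] a [ 0.0018 -0.0008 -0.0007] |t| 0.288 clock 18.15
```

Emit:
send_rows:
  increments:
    - {"ax": 0,"ay": 0,"az": 0,"tx": 0,"ty": 0,"tz": -0.03,"jaw": 1}
    - {"ax": 0,"ay": 0,"az": 0,"tx": 0,"ty": 0,"tz": -0.07,"jaw": 1}
    - {"ax": 0,"ay": 0,"az": 0,"tx": 0,"ty": 0,"tz": -0.12,"jaw": 1}
    - {"ax": 0.002,"ay": 0,"az": 0,"tx": -0.03,"ty": 0.025,"tz": -0.122,"jaw": 1}
    - {"ax": 0.002,"ay": 0,"az": 0,"tx": -0.08,"ty": 0.06,"tz": -0.122,"jaw": 1}
    - {"ax": 0.002,"ay": 0,"az": 0,"tx": -0.13,"ty": 0.1,"tz": -0.122,"jaw": 1}
    - {"ax": 0.002,"ay": 0,"az": 0,"tx": -0.18,"ty": 0.137,"tz": -0.122,"jaw": 1}
    - {"ax": 0.002,"ay": 0,"az": 0,"tx": -0.208,"ty": 0.1575,"tz": -0.122,"jaw": 1}
    - {"ax": 0.002,"ay": 0,"az": 0,"tx": -0.208,"ty": 0.1575,"tz": -0.122,"jaw": 1}
    - {"ax": 0.002,"ay": 0,"az": 0,"tx": -0.208,"ty": 0.1575,"tz": -0.122,"jaw": 1}

```text
clock: 19.4
position: [0.5931, 0.1064, 0.329]
eef_rot: [0.695, 0.719, 0.0, -0.001]
wrist_force: [0.4, 1.1, -1.2]
gripper_width: 0.115
```

Run:
```python
from h import *
st();c=cam("wrist");cv2.imwrite("pics/w9.png",read_camera("wrist"))
plan([*fr(BOX,BY,(0,.036)),0.0595],91.95)
```

```text
grasp [0.5928 0.1067 0.1743] yaw 91.97 F [ 0.4   1.09 -1.18] w 0.115 clk 19.4
t [-0.0017  0.0013  0.115 ] a [-0.0015 -0.002   0.002 ] |t| 0.115 clock 19.45
```

View pics/w9.png

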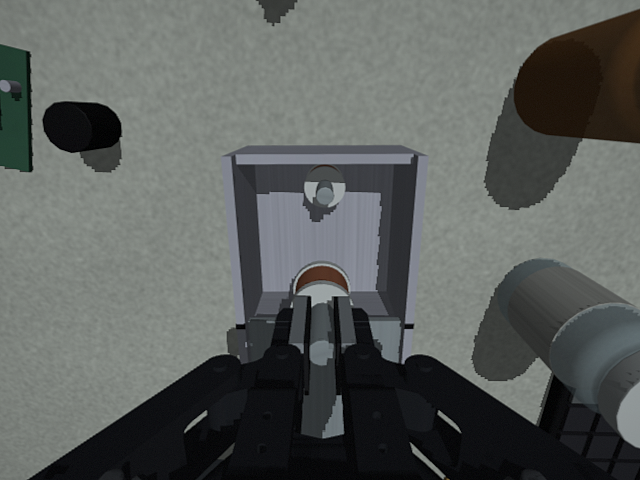

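Emit:
send_rows:
  increments:
    - {"ax": -0.001,"ay": -0.002,"az": 0.002,"tx": -0.0017,"ty": 0.0013,"tz": 0.04,"jaw": 1}
    - {"ax": -0.001,"ay": -0.002,"az": 0.002,"tx": -0.0017,"ty": 0.0013,"tz": 0.08,"jaw": 1}
    - {"ax": -0.001,"ay": -0.002,"az": 0.002,"tx": -0.0017,"ty": 0.0013,"tz": 0.105,"jaw": 1}
    - {"ax": -0.001,"ay": -0.002,"az": 0.002,"tx": -0.0017,"ty": 0.0013,"tz": 0.112,"jaw": 1}
    - {"ax": -0.001,"ay": -0.002,"az": 0.002,"tx": -0.0017,"ty": 0.0013,"tz": 0.116,"jaw": 1}
    - {"ax": -0.001,"ay": -0.002,"az": 0.002,"tx": -0.0017,"ty": 0.0013,"tz": 0.118,"jaw": 1}
    - {"ax": -0.001,"ay": -0.002,"az": 0.002,"tx": -0.0017,"ty": 0.0013,"tz": 0.118,"jaw": 1}

```text
clock: 20.32
position: [0.594, 0.1068, 0.2133]
eef_rot: [0.695, 0.719, 0.001, 0.0]
wrist_force: [-3.3, 0.4, 6.0]
gripper_width: 0.118
```

Run:
```python
from h import *
st()
```

```text
grasp [0.5942 0.107  0.0586] yaw 91.99 F [-3.28  0.38  5.98] w 0.118 clk 20.32
```

On the floor at the expected height; release and lift.

Emit:
send_rows:
  increments:
    - {"ax": 0,"ay": 0,"az": 0,"tx": 0,"ty": 0,"tz": 0,"jaw": 0.65}
    - {"ax": 0,"ay": 0,"az": 0,"tx": 0,"ty": 0,"tz": 0,"jaw": 0.65}
    - {"ax": 0,"ay": 0,"az": 0,"tx": 0,"ty": 0,"tz": 0,"jaw": 0.65}
    - {"ax": 0,"ay": 0,"az": 0,"tx": 0,"ty": 0,"tz": -0.02,"jaw": 0.65}
    - {"ax": 0,"ay": 0,"az": 0,"tx": 0,"ty": 0,"tz": -0.06,"jaw": 0.65}
    - {"ax": 0,"ay": 0,"az": 0,"tx": 0,"ty": 0,"tz": -0.1,"jaw": 0.6}
    - {"ax": 0,"ay": 0,"az": 0,"tx": 0,"ty": 0,"tz": -0.14,"jaw": 0.5}
    - {"ax": 0,"ay": 0,"az": 0,"tx": 0,"ty": 0,"tz": -0.14,"jaw": 0.4}
    - {"ax": 0,"ay": 0,"az": 0,"tx": 0,"ty": 0,"tz": -0.14,"jaw": 0.4}

```text
clock: 21.45
position: [0.5936, 0.1063, 0.3526]
eef_rot: [0.695, 0.719, 0.0, -0.0]
wrist_force: [0.3, 1.2, -0.9]
gripper_width: 0.596
```

Run:
```python
from h import *
st();cv2.imwrite("pics/w10.png",read_camera("wrist"));im=read_camera("top");cv2.imwrite("pics/top10.png",im)
y,x=240,200
cv2.imwrite("pics/c10.png",cv2.resize(im[y-14:y+15,x-14:x+15],None,fx=9,fy=9,interpolation=cv2.INTER_NEAREST))
```

```text
grasp [0.5936 0.1063 0.1979] yaw 91.97 F [ 0.3   1.23 -0.9 ] w 0.596 clk 21.45
```

View pics/w10.png

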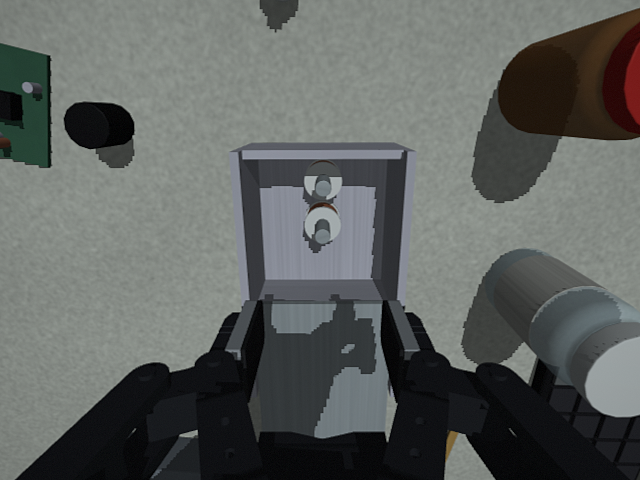

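View pics/c10.png

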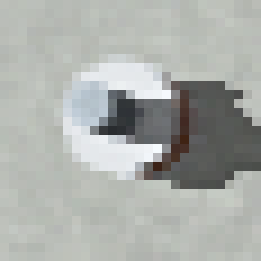

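Run:
```python
from h import *
c=cam("top");a=onplane(c,(195.2,236.8),.058);b=onplane(c,(199.4,238.5),.028);print(a,b)
q=(a+b)/2;plan([q[0],q[1],.2],91.95)
```

```text
[0.55832256 0.2875437  0.058     ] [0.55722771 0.28545324 0.028     ]
t [ 0.1814 -0.0294 -0.0029] a [-0.0016 -0.0003  0.0005] |t| 0.184 clock 21.55
```

Emit:
send_rows:
  increments:
    - {"ax": 0,"ay": 0,"az": 0,"tx": 0.03,"ty": -0.005,"tz": 0.0,"jaw": 0.4}
    - {"ax": 0,"ay": 0,"az": 0,"tx": 0.07,"ty": -0.01,"tz": 0,"jaw": 0.4}
    - {"ax": 0,"ay": 0,"az": 0,"tx": 0.11,"ty": -0.02,"tz": 0,"jaw": 0.4}
    - {"ax": 0,"ay": 0,"az": 0,"tx": 0.15,"ty": -0.025,"tz": 0,"jaw": 0.4}
    - {"ax": 0,"ay": 0,"az": 0,"tx": 0.1815,"ty": -0.0295,"tz": 0,"jaw": 0.4}
    - {"ax": 0,"ay": 0,"az": 0,"tx": 0.1815,"ty": -0.0295,"tz": 0,"jaw": 0.4}
    - {"ax": 0,"ay": 0,"az": 0,"tx": 0.1815,"ty": -0.0295,"tz": 0,"jaw": 0.4}

```text
clock: 22.42
position: [0.558, 0.2855, 0.3506]
eef_rot: [0.695, 0.719, -0.002, -0.0]
wrist_force: [0.1, -0.6, -0.7]
gripper_width: 0.6
```

Run:
```python
from h import *
st()
c=cam("wrist");cv2.imwrite("pics/w11.png",read_camera("wrist"))
print(proj(c,[.5578,.2865,.058]))
plan([.5578,.2865,.051],91.95)
```

```text
grasp [0.5575 0.2852 0.1959] yaw 91.93 F [ 0.15 -0.6  -0.67] w 0.6 clk 22.43
[322.12122288 228.68296217]
t [ 1.900e-03 -1.000e-04  1.451e-01] a [-0.0027  0.0021 -0.0016] |t| 0.145 clock 22.48
```

View pics/w11.png

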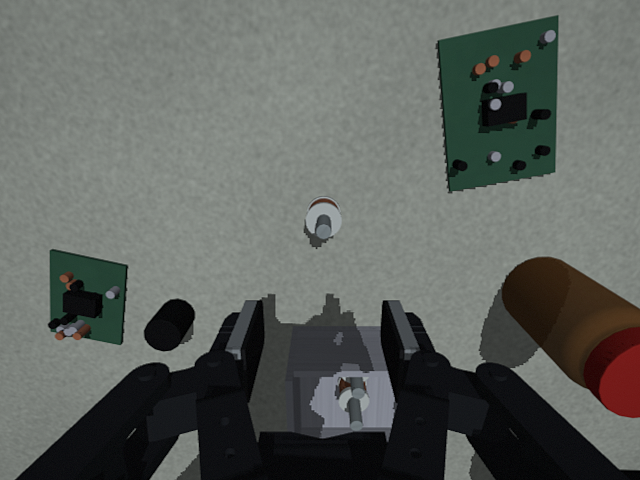

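Emit:
send_rows:
  increments:
    - {"ax": -0.002,"ay": 0.002,"az": -0.001,"tx": 0.002,"ty": 0.0005,"tz": 0.05,"jaw": 0.4}
    - {"ax": -0.002,"ay": 0.002,"az": -0.001,"tx": 0.002,"ty": 0.0005,"tz": 0.1,"jaw": 0.4}
    - {"ax": -0.002,"ay": 0.002,"az": -0.001,"tx": 0.002,"ty": 0.0005,"tz": 0.13,"jaw": 0.4}
    - {"ax": -0.002,"ay": 0.002,"az": -0.001,"tx": 0.002,"ty": 0.0005,"tz": 0.145,"jaw": 0.4}
    - {"ax": -0.002,"ay": 0.002,"az": -0.001,"tx": 0.002,"ty": 0.0005,"tz": 0.145,"jaw": 0.5}
    - {"ax": -0.002,"ay": 0.002,"az": -0.001,"tx": 0.002,"ty": 0.0005,"tz": 0.145,"jaw": 0.8}
    - {"ax": -0.002,"ay": 0.002,"az": -0.001,"tx": 0.002,"ty": 0.0005,"tz": 0.145,"jaw": 1}
    - {"ax": -0.002,"ay": 0.002,"az": -0.001,"tx": 0.002,"ty": 0.0005,"tz": 0.145,"jaw": 1}
    - {"ax": -0.002,"ay": 0.002,"az": -0.001,"tx": 0.002,"ty": 0.0005,"tz": 0.145,"jaw": 1}

```text
clock: 23.6
position: [0.5588, 0.287, 0.2074]
eef_rot: [0.695, 0.719, 0.001, 0.0]
wrist_force: [-0.7, -0.4, 6.1]
gripper_width: 0.115
```

Run:
```python
from h import *
st();plan([*fr(BOX,BY,(0,.0)),0.175],91.95)
```

```text
grasp [0.5591 0.2872 0.0527] yaw 91.92 F [-0.66 -0.41  6.07] w 0.115 clk 23.6
t [-0.2182  0.0293 -0.1225] a [ 0.0019 -0.0011 -0.0006] |t| 0.252 clock 23.6
```

Emit:
send_rows:
  increments:
    - {"ax": 0,"ay": 0,"az": 0,"tx": 0,"ty": 0,"tz": -0.03,"jaw": 1}
    - {"ax": 0,"ay": 0,"az": 0,"tx": 0,"ty": 0,"tz": -0.07,"jaw": 1}
    - {"ax": 0,"ay": 0,"az": 0,"tx": 0,"ty": 0,"tz": -0.12,"jaw": 1}
    - {"ax": 0.002,"ay": 0,"az": 0,"tx": -0.03,"ty": 0.005,"tz": -0.122,"jaw": 1}
    - {"ax": 0.002,"ay": 0,"az": 0,"tx": -0.08,"ty": 0.01,"tz": -0.122,"jaw": 1}
    - {"ax": 0.002,"ay": 0,"az": 0,"tx": -0.13,"ty": 0.02,"tz": -0.122,"jaw": 1}
    - {"ax": 0.002,"ay": 0,"az": 0,"tx": -0.18,"ty": 0.025,"tz": -0.122,"jaw": 1}
    - {"ax": 0.002,"ay": 0,"az": 0,"tx": -0.218,"ty": 0.0295,"tz": -0.122,"jaw": 1}
    - {"ax": 0.002,"ay": 0,"az": 0,"tx": -0.218,"ty": 0.0295,"tz": -0.122,"jaw": 1}
    - {"ax": 0.002,"ay": 0,"az": 0,"tx": -0.218,"ty": 0.0295,"tz": -0.122,"jaw": 1}

```text
clock: 24.85
position: [0.595, 0.0708, 0.329]
eef_rot: [0.695, 0.719, 0.0, -0.001]
wrist_force: [-0.4, 0.8, -1.3]
gripper_width: 0.108
```

Run:
```python
from h import *
st();c=cam("wrist");cv2.imwrite("pics/w12.png",read_camera("wrist"))
plan([*fr(BOX,BY,(0,.0)),0.0585],91.95)
```

```text
grasp [0.5949 0.0712 0.1743] yaw 91.96 F [-0.43  0.77 -1.35] w 0.108 clk 24.85
t [-0.0022  0.0003  0.1159] a [-0.0006 -0.0026  0.0017] |t| 0.116 clock 24.9
```

View pics/w12.png

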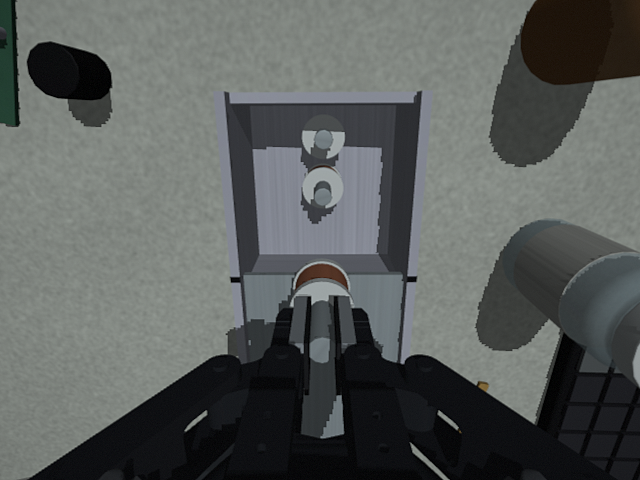

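Run:
```python
from h import *
plan([*fr(BOX,BY,(0.02,.0078)),0.0585],91.95)
```

```text
t [0.0056 0.0203 0.116 ] a [-0.0006 -0.0026  0.0017] |t| 0.118 clock 24.9
```

Emit:
send_rows:
  increments:
    - {"ax": -0.0006,"ay": -0.0026,"az": 0.0017,"tx": 0.0055,"ty": 0.0205,"tz": 0.0,"jaw": 1}
    - {"ax": -0.0006,"ay": -0.0026,"az": 0.0017,"tx": 0.0055,"ty": 0.0205,"tz": 0.0,"jaw": 1}
    - {"ax": -0.0006,"ay": -0.0026,"az": 0.0017,"tx": 0.0055,"ty": 0.0205,"tz": 0.035,"jaw": 1}
    - {"ax": -0.0006,"ay": -0.0026,"az": 0.0017,"tx": 0.0055,"ty": 0.0205,"tz": 0.07,"jaw": 1}
    - {"ax": -0.0006,"ay": -0.0026,"az": 0.0017,"tx": 0.0055,"ty": 0.0205,"tz": 0.1,"jaw": 1}
    - {"ax": -0.0006,"ay": -0.0026,"az": 0.0017,"tx": 0.0055,"ty": 0.0205,"tz": 0.112,"jaw": 1}
    - {"ax": -0.0006,"ay": -0.0026,"az": 0.0017,"tx": 0.0055,"ty": 0.0205,"tz": 0.116,"jaw": 1}
    - {"ax": -0.0006,"ay": -0.0026,"az": 0.0017,"tx": 0.0055,"ty": 0.0205,"tz": 0.118,"jaw": 1}
    - {"ax": -0.0006,"ay": -0.0026,"az": 0.0017,"tx": 0.0055,"ty": 0.0205,"tz": 0.118,"jaw": 1}

```text
clock: 26.02
position: [0.6145, 0.0789, 0.2134]
eef_rot: [0.695, 0.719, -0.0, -0.0]
wrist_force: [-4.9, -0.1, 5.0]
gripper_width: 0.114
```

Run:
```python
from h import *
st()
```

```text
grasp [0.6144 0.0788 0.0587] yaw 91.98 F [-4.87 -0.12  5.  ] w 0.114 clk 26.02
```

Emit:
send_rows:
  increments:
    - {"ax": 0,"ay": 0,"az": 0,"tx": 0,"ty": 0,"tz": 0,"jaw": 0.72}
    - {"ax": 0,"ay": 0,"az": 0,"tx": 0,"ty": 0,"tz": 0,"jaw": 0.72}
    - {"ax": 0,"ay": 0,"az": 0,"tx": 0,"ty": 0,"tz": 0,"jaw": 0.72}
    - {"ax": 0,"ay": 0,"az": 0,"tx": 0,"ty": 0,"tz": -0.02,"jaw": 0.72}
    - {"ax": 0,"ay": 0,"az": 0,"tx": 0,"ty": 0,"tz": -0.06,"jaw": 0.72}
    - {"ax": 0,"ay": 0,"az": 0,"tx": 0,"ty": 0,"tz": -0.1,"jaw": 0.6}
    - {"ax": 0,"ay": 0,"az": 0,"tx": -0.04,"ty": 0,"tz": -0.15,"jaw": 0.5}
    - {"ax": 0,"ay": 0,"az": 0,"tx": -0.08,"ty": 0,"tz": -0.17,"jaw": 0.4}
    - {"ax": 0,"ay": 0,"az": 0,"tx": -0.08,"ty": 0,"tz": -0.17,"jaw": 0.4}

```text
clock: 27.15
position: [0.6181, -0.0059, 0.3869]
eef_rot: [0.698, 0.716, 0.0, 0.003]
wrist_force: [-0.2, 0.6, -0.4]
gripper_width: 0.602
```

Run:
```python
from h import *
st();cv2.imwrite("pics/w13.png",read_camera("wrist"));im=read_camera("top");cv2.imwrite("pics/top13.png",im)
plan([*fr(BOX,BY,(0,-.165)),.22],1.95)
```

```text
grasp [ 0.619  -0.0065  0.2322] yaw 91.5 F [-0.16  0.63 -0.37] w 0.602 clk 27.15
t [-0.0934 -0.0195  0.0098] a [ 1.0000e-04 -6.0000e-04  1.5704e+00] |t| 0.096 clock 27.25
```

View pics/w13.png

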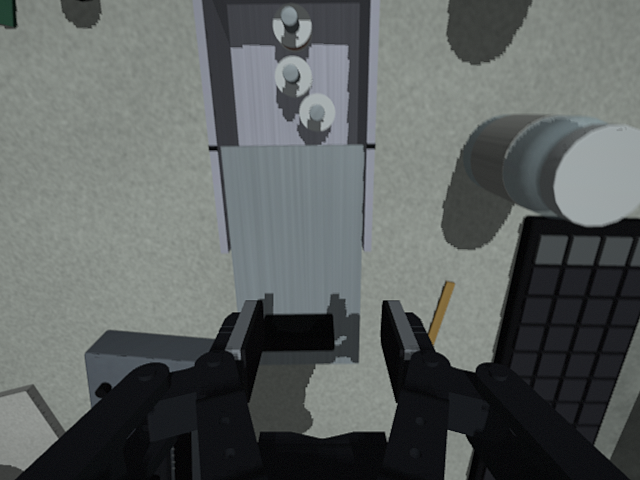

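View pics/top13.png

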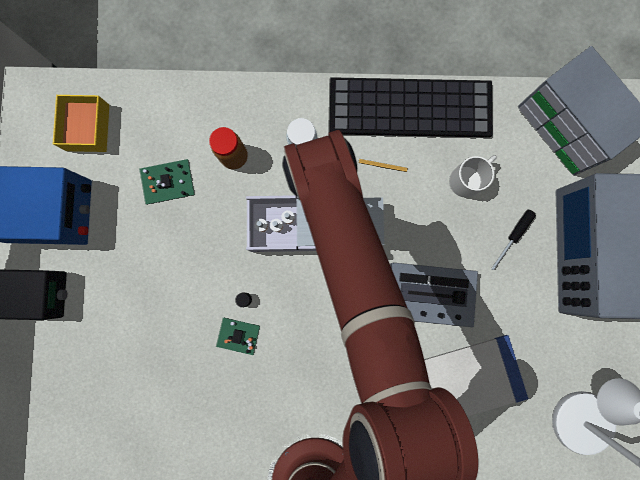

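Emit:
send_rows:
  increments:
    - {"ax": 0,"ay": 0,"az": 0.18,"tx": -0.01,"ty": 0,"tz": 0.0,"jaw": 0.4}
    - {"ax": 0,"ay": 0,"az": 0.36,"tx": -0.02,"ty": -0.005,"tz": 0,"jaw": 0.4}
    - {"ax": 0,"ay": 0,"az": 0.54,"tx": -0.03,"ty": -0.01,"tz": 0,"jaw": 0.4}
    - {"ax": 0,"ay": 0,"az": 0.72,"tx": -0.05,"ty": -0.01,"tz": 0,"jaw": 0.4}
    - {"ax": 0,"ay": 0,"az": 0.9,"tx": -0.07,"ty": -0.015,"tz": 0,"jaw": 0.4}
    - {"ax": 0,"ay": 0,"az": 1.08,"tx": -0.09,"ty": -0.02,"tz": 0,"jaw": 0.4}
    - {"ax": 0,"ay": 0,"az": 1.26,"tx": -0.0935,"ty": -0.02,"tz": 0,"jaw": 0.4}
    - {"ax": 0,"ay": 0,"az": 1.44,"tx": -0.0935,"ty": -0.0195,"tz": 0.01,"jaw": 0.4}
    - {"ax": 0,"ay": 0,"az": 1.57,"tx": -0.0935,"ty": -0.0195,"tz": 0.01,"jaw": 0.4}
    - {"ax": 0,"ay": 0,"az": 1.57,"tx": -0.0935,"ty": -0.0195,"tz": 0.01,"jaw": 0.4}

```text
clock: 28.5
position: [0.6008, -0.0929, 0.3738]
eef_rot: [1.0, 0.02, -0.001, -0.001]
wrist_force: [0.4, 0.9, -0.7]
gripper_width: 0.599
```

Run:
```python
from h import *
st()
plan([*fr(BOX,BY,(0,-.1655)),.1],1.95)
```

```text
grasp [ 0.6007 -0.0927  0.2191] yaw 2.25 F [ 0.42  0.86 -0.66] w 0.599 clk 28.5
t [0.     0.0029 0.1191] a [-0.0017  0.0011  0.0053] |t| 0.119 clock 28.5
```

Emit:
send_rows:
  increments:
    - {"ax": 0,"ay": 0.001,"az": 0.005,"tx": 0,"ty": 0.003,"tz": 0.05,"jaw": 0.4}
    - {"ax": 0,"ay": 0.001,"az": 0.005,"tx": 0,"ty": 0.003,"tz": 0.09,"jaw": 0.4}
    - {"ax": 0,"ay": 0.001,"az": 0.005,"tx": 0,"ty": 0.003,"tz": 0.118,"jaw": 0.4}
    - {"ax": 0,"ay": 0.001,"az": 0.005,"tx": 0,"ty": 0.003,"tz": 0.118,"jaw": 0.5}
    - {"ax": 0,"ay": 0.001,"az": 0.005,"tx": 0,"ty": 0.003,"tz": 0.118,"jaw": 0.8}
    - {"ax": 0,"ay": 0.001,"az": 0.005,"tx": 0,"ty": 0.003,"tz": 0.118,"jaw": 1}
    - {"ax": 0,"ay": 0.001,"az": 0.005,"tx": 0,"ty": 0.003,"tz": 0.118,"jaw": 1}
    - {"ax": 0,"ay": 0.001,"az": 0.005,"tx": 0,"ty": 0.003,"tz": 0.118,"jaw": 1}

```text
clock: 29.5
position: [0.6015, -0.0957, 0.2577]
eef_rot: [1.0, 0.017, 0.002, -0.001]
wrist_force: [-0.9, 0.1, 6.4]
gripper_width: 0.127
```

Run:
```python
from h import *
st()
plan([0.5976,.0181,.1005],1.95)
```

```text
grasp [ 0.6021 -0.0955  0.103 ] yaw 2.0 F [-0.88  0.15  6.38] w 0.127 clk 29.5
t [ 1.000e-04 -1.139e-01  2.600e-03] a [-0.0011 -0.0035  0.0009] |t| 0.114 clock 29.5
```

Emit:
send_rows:
  increments:
    - {"ax": 0,"ay": 0,"az": 0,"tx": 0,"ty": -0.015,"tz": 0,"jaw": 1}
    - {"ax": 0,"ay": 0,"az": 0,"tx": 0,"ty": -0.035,"tz": 0,"jaw": 1}
    - {"ax": 0,"ay": 0,"az": 0,"tx": 0,"ty": -0.055,"tz": 0,"jaw": 1}
    - {"ax": 0,"ay": 0,"az": 0,"tx": 0,"ty": -0.075,"tz": 0,"jaw": 1}
    - {"ax": 0,"ay": 0,"az": 0,"tx": 0,"ty": -0.095,"tz": 0,"jaw": 1}
    - {"ax": 0,"ay": 0,"az": 0,"tx": 0,"ty": -0.108,"tz": 0,"jaw": 1}
    - {"ax": 0,"ay": 0,"az": 0,"tx": 0,"ty": -0.114,"tz": 0,"jaw": 1}
    - {"ax": 0,"ay": 0,"az": 0,"tx": 0,"ty": -0.117,"tz": 0,"jaw": 1}
    - {"ax": 0,"ay": 0,"az": 0,"tx": 0,"ty": -0.119,"tz": 0,"jaw": 1}
    - {"ax": 0,"ay": 0,"az": 0,"tx": 0,"ty": -0.119,"tz": 0,"jaw": 1}

```text
clock: 30.75
position: [0.5973, 0.0191, 0.2578]
eef_rot: [1.0, 0.016, 0.002, 0.003]
wrist_force: [0.1, -6.6, -0.5]
gripper_width: 0.127
```

Run:
```python
from h import *
st()
```

```text
grasp [0.5978 0.0183 0.1031] yaw 1.86 F [ 0.1  -6.56 -0.52] w 0.127 clk 30.75
```

Emit:
send_rows:
  increments:
    - {"ax": 0,"ay": 0,"az": 0,"tx": 0,"ty": -0.004,"tz": 0,"jaw": 1}
    - {"ax": 0,"ay": 0,"az": 0,"tx": 0,"ty": -0.007,"tz": 0,"jaw": 1}
    - {"ax": 0,"ay": 0,"az": 0,"tx": 0,"ty": -0.009,"tz": 0,"jaw": 1}
    - {"ax": 0,"ay": 0,"az": 0,"tx": 0,"ty": -0.009,"tz": 0,"jaw": 1}

```text
clock: 31.25
position: [0.5972, 0.0213, 0.2578]
eef_rot: [1.0, 0.014, 0.002, 0.008]
wrist_force: [1.4, -12.9, 0.2]
gripper_width: 0.128
```

Run:
```python
from h import *
st()
```

```text
grasp [0.5977 0.0189 0.1031] yaw 1.59 F [  1.43 -12.87   0.2 ] w 0.128 clk 31.25
```

Emit:
send_rows:
  increments:
    - {"ax": 0,"ay": 0,"az": 0,"tx": 0,"ty": 0,"tz": 0,"jaw": 0.8}
    - {"ax": 0,"ay": 0,"az": 0,"tx": 0,"ty": 0,"tz": 0,"jaw": 0.5}
    - {"ax": 0,"ay": 0,"az": 0,"tx": 0,"ty": 0,"tz": 0,"jaw": 0.5}
    - {"ax": 0,"ay": 0,"az": 0,"tx": 0,"ty": 0,"tz": -0.04,"jaw": 0.4}
    - {"ax": 0,"ay": 0,"az": 0,"tx": 0,"ty": 0,"tz": -0.09,"jaw": 0.4}
    - {"ax": 0,"ay": 0,"az": 0,"tx": 0,"ty": 0,"tz": -0.12,"jaw": 0.4}
    - {"ax": 0,"ay": 0,"az": 0,"tx": 0,"ty": 0,"tz": -0.12,"jaw": 0.4}

```text
clock: 32.12
position: [0.5974, 0.0242, 0.3807]
eef_rot: [1.0, 0.015, 0.005, 0.007]
wrist_force: [-1.3, 0.2, -0.4]
gripper_width: 0.6
```

Run:
```python
from h import *
st();cv2.imwrite("pics/w14.png",read_camera("wrist"));cv2.imwrite("pics/side14.png",read_camera("side"))
plan([0.4363,-0.3136,.22],-4.8)
```

```text
grasp [0.5989 0.022  0.226 ] yaw 1.68 F [-1.28  0.2  -0.35] w 0.6 clk 32.12
t [-0.1697  0.3325  0.0072] a [ 0.0151 -0.0027  0.1125] |t| 0.373 clock 32.23
```

View pics/w14.png

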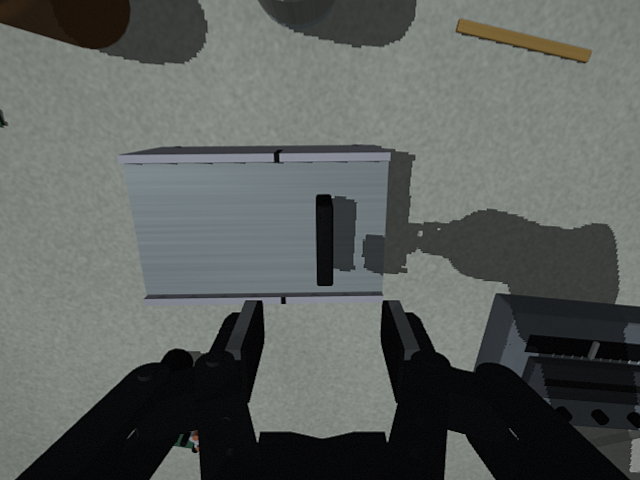

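View pics/side14.png

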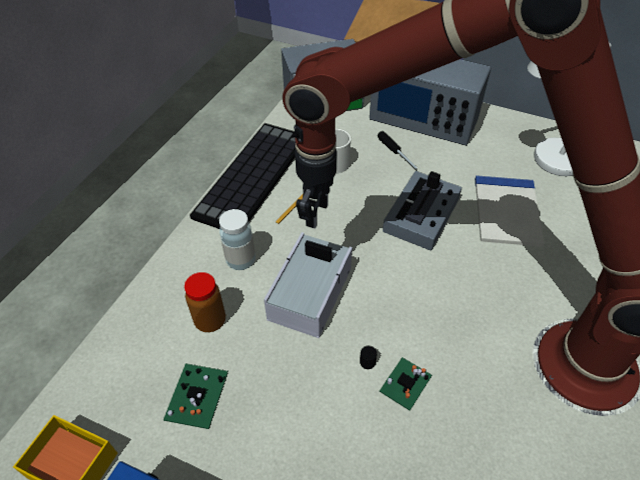

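Gate shut flush, no coil left on the bench. Now the fader.

Emit:
send_rows:
  increments:
    - {"ax": 0,"ay": 0,"az": 0.02,"tx": -0.02,"ty": 0.04,"tz": 0.0,"jaw": 0.4}
    - {"ax": 0.005,"ay": 0,"az": 0.04,"tx": -0.045,"ty": 0.09,"tz": 0,"jaw": 0.4}
    - {"ax": 0.01,"ay": 0,"az": 0.06,"tx": -0.07,"ty": 0.14,"tz": 0,"jaw": 0.4}
    - {"ax": 0.015,"ay": -0.003,"az": 0.08,"tx": -0.095,"ty": 0.19,"tz": 0,"jaw": 0.4}
    - {"ax": 0.015,"ay": -0.003,"az": 0.1,"tx": -0.12,"ty": 0.24,"tz": 0,"jaw": 0.4}
    - {"ax": 0.015,"ay": -0.003,"az": 0.112,"tx": -0.15,"ty": 0.29,"tz": 0,"jaw": 0.4}
    - {"ax": 0.015,"ay": -0.003,"az": 0.112,"tx": -0.17,"ty": 0.3325,"tz": 0.005,"jaw": 0.4}
    - {"ax": 0.015,"ay": -0.003,"az": 0.112,"tx": -0.17,"ty": 0.3325,"tz": 0.005,"jaw": 0.4}
    - {"ax": 0.015,"ay": -0.003,"az": 0.112,"tx": -0.17,"ty": 0.3325,"tz": 0.005,"jaw": 0.4}

```text
clock: 33.35
position: [0.4362, -0.3126, 0.3754]
eef_rot: [0.999, -0.041, -0.001, -0.001]
wrist_force: [-0.2, 0.8, 0.7]
gripper_width: 0.598
```

Run:
```python
from h import *
st();im=read_camera("wrist");cv2.imwrite("pics/w15.png",im)
c=cam("wrist");print(proj(c,[0.4363,-0.3136,.0995]))
plan([0.4363,-0.3136,.087],-4.8)
cr=im[140:290,130:390].astype(float)*1.7
cv2.imwrite("pics/w15z.png",cv2.resize(np.clip(cr,0,255).astype(np.uint8),None,fx=3,fy=3,interpolation=cv2.INTER_CUBIC))
```

```text
grasp [ 0.4358 -0.3122  0.2207] yaw -4.72 F [-0.19  0.84  0.72] w 0.598 clk 33.35
[324.48000744 239.244507  ]
t [-0.      0.0019  0.1341] a [-0.0023  0.0018  0.0031] |t| 0.134 clock 33.4
```

View pics/w15z.png

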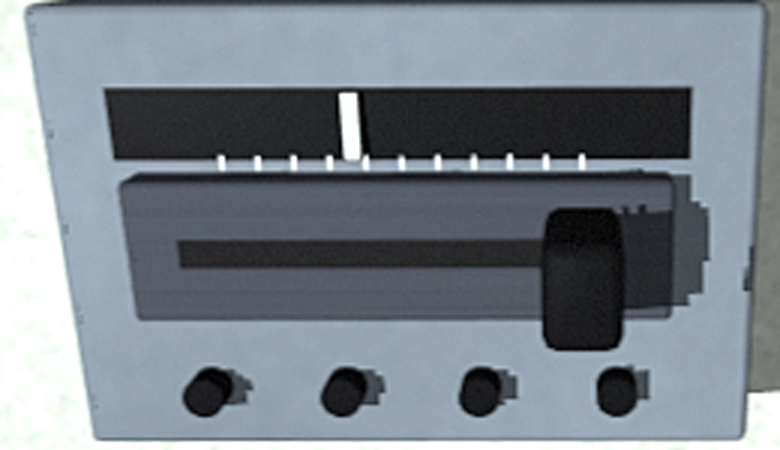

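Emit:
send_rows:
  increments:
    - {"ax": -0.002,"ay": 0.002,"az": 0.003,"tx": 0,"ty": 0.0015,"tz": 0.05,"jaw": 0.4}
    - {"ax": -0.002,"ay": 0.002,"az": 0.003,"tx": 0,"ty": 0.0015,"tz": 0.1,"jaw": 0.4}
    - {"ax": -0.002,"ay": 0.002,"az": 0.003,"tx": 0,"ty": 0.0015,"tz": 0.132,"jaw": 0.4}
    - {"ax": -0.002,"ay": 0.002,"az": 0.003,"tx": 0,"ty": 0.0015,"tz": 0.132,"jaw": 0.5}
    - {"ax": -0.002,"ay": 0.002,"az": 0.003,"tx": 0,"ty": 0.0015,"tz": 0.132,"jaw": 0.8}
    - {"ax": -0.002,"ay": 0.002,"az": 0.003,"tx": 0,"ty": 0.0015,"tz": 0.132,"jaw": 0.9}
    - {"ax": -0.002,"ay": 0.002,"az": 0.003,"tx": 0,"ty": 0.0015,"tz": 0.132,"jaw": 0.9}
    - {"ax": -0.002,"ay": 0.002,"az": 0.003,"tx": 0,"ty": 0.0015,"tz": 0.132,"jaw": 0.9}

```text
clock: 34.4
position: [0.4373, -0.3131, 0.2453]
eef_rot: [0.999, -0.041, 0.002, 0.0]
wrist_force: [0.9, 2.1, 6.0]
gripper_width: 0.221
```

Run:
```python
from h import *
st()
```

```text
grasp [ 0.4378 -0.3132  0.0906] yaw -4.76 F [0.87 2.14 5.99] w 0.221 clk 34.4
```

Emit:
send_rows:
  increments:
    - {"ax": 0,"ay": 0,"az": 0,"tx": 0,"ty": -0.01,"tz": 0,"jaw": 0.9}
    - {"ax": 0,"ay": 0,"az": 0,"tx": 0,"ty": -0.023,"tz": 0,"jaw": 0.9}
    - {"ax": 0,"ay": 0,"az": 0,"tx": 0,"ty": -0.036,"tz": 0,"jaw": 0.9}
    - {"ax": 0,"ay": 0,"az": 0,"tx": 0,"ty": -0.048,"tz": 0,"jaw": 0.9}
    - {"ax": 0,"ay": 0,"az": 0,"tx": 0,"ty": -0.058,"tz": 0,"jaw": 0.9}
    - {"ax": 0,"ay": 0,"az": 0,"tx": 0,"ty": -0.063,"tz": 0,"jaw": 0.9}
    - {"ax": 0,"ay": 0,"az": 0,"tx": 0,"ty": -0.064,"tz": 0,"jaw": 0.9}
    - {"ax": 0,"ay": 0,"az": 0,"tx": 0,"ty": -0.064,"tz": 0,"jaw": 0.9}

```text
clock: 35.4
position: [0.4425, -0.2489, 0.2453]
eef_rot: [0.999, -0.041, 0.002, -0.0]
wrist_force: [-0.5, 1.2, 2.9]
gripper_width: 0.22
```

Run:
```python
from h import *
st();g=sense();p=g["position"]+R.from_quat(g["eef_rot"]).apply([0,0,GO]);y=np.array([-np.sin(CY),np.cos(CY)])
print((p[:2]-[.4378,-.3132])@y,(p[:2]-[.4363,-.3136])@y)
```

```text
grasp [ 0.443  -0.2489  0.0906] yaw -4.75 F [-0.5   1.21  2.95] w 0.22 clk 35.4
0.06453514080118089 0.06505925470987918
```

Emit:
send_rows:
  increments:
    - {"ax": 0,"ay": 0,"az": 0,"tx": 0,"ty": 0.001,"tz": 0,"jaw": 0.9}
    - {"ax": 0,"ay": 0,"az": 0,"tx": 0,"ty": 0.001,"tz": 0,"jaw": 0.9}
    - {"ax": 0,"ay": 0,"az": 0,"tx": 0,"ty": 0.001,"tz": 0,"jaw": 0.65}
    - {"ax": 0,"ay": 0,"az": 0,"tx": 0,"ty": 0.001,"tz": 0,"jaw": 0.5}
    - {"ax": 0,"ay": 0,"az": 0,"tx": 0,"ty": 0.001,"tz": 0,"jaw": 0.5}
    - {"ax": 0,"ay": 0,"az": 0,"tx": 0,"ty": 0.001,"tz": -0.05,"jaw": 0.5}
    - {"ax": 0,"ay": 0,"az": 0,"tx": 0,"ty": 0.001,"tz": -0.1,"jaw": 0.4}
    - {"ax": 0,"ay": 0,"az": 0,"tx": 0,"ty": 0.001,"tz": -0.15,"jaw": 0.4}
    - {"ax": 0,"ay": 0,"az": 0,"tx": 0,"ty": 0.001,"tz": -0.15,"jaw": 0.4}
    - {"ax": 0,"ay": 0,"az": 0,"tx": 0,"ty": 0.001,"tz": -0.15,"jaw": 0.4}

```text
clock: 36.65
position: [0.4415, -0.2497, 0.3948]
eef_rot: [0.999, -0.041, 0.001, -0.0]
wrist_force: [-0.1, 1.2, -0.6]
gripper_width: 0.602
```

Run:
```python
from h import *
st();c=cam("wrist");im=read_camera("wrist");cv2.imwrite("pics/w16.png",im)
cr=im[140:290,210:450].astype(float)*1.7
cv2.imwrite("pics/w16z.png",cv2.resize(np.clip(cr,0,255).astype(np.uint8),None,fx=3.3,fy=3.3,interpolation=cv2.INTER_CUBIC))
```

```text
grasp [ 0.4418 -0.2496  0.2401] yaw -4.76 F [-0.11  1.22 -0.64] w 0.602 clk 36.65
```

View pics/w16z.png

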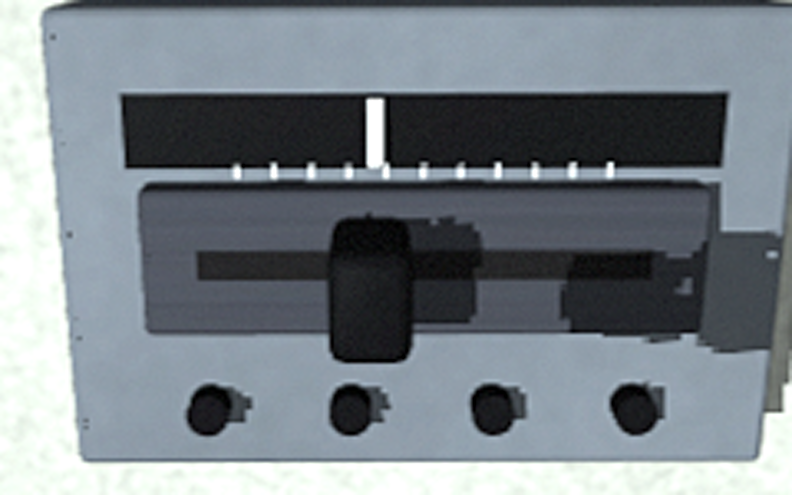

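Run:
```python
from h import *
c=cam("wrist")
a=onplane(c,(210+371/3.3,140+313/3.3),.0995);b=onplane(c,(210+375/3.3,140+133/3.3),.049)
y=np.array([-np.sin(CY),np.cos(CY)]);print("fader-tab",(a-b)[:2]@y)
im=read_camera("side");cv2.imwrite("pics/side16.png",im[150:480,100:640])
```

```text
fader-tab 0.0010125564810704653
```

View pics/side16.png

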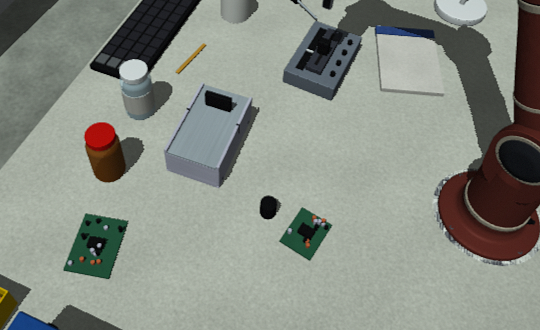

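Gate shut, fader 1 mm from the tab, nothing touched by the robot.

```bash
python3 -c "
from plant import *
print(close_job())"
```

```text
the job is handed in; nothing more can be done
None
```

The job is done and handed in at about 37 s of the 208 s allowed; `close_job` reports no verdict.

**What I did**
- **Fader to zero:** I pulled it down to its end stop; the push force rose and it stopped moving.
- **Gate open:** I pulled it about 115 mm. In the picture its edge lined up with the black marks within about 3 mm, well short of the reference compartment.
- **Coils:** I found three and no fourth in any view. I stood all three upright in the bay. One had been knocked a few centimetres aside during the run, so I measured it again before picking it up.
- **Gate shut:** I pushed it to its stop, about 13 N with almost no movement.
- **Fader up:** Only then did I slide the fader up to the white tab.

**Last checks**
- **Fader:** It measured 1.0 mm from the tab, against the 5 mm allowed. Arm travel and the tick scale agreed within about 1 mm.
- **Gate:** It looks flush in the last pictures.
- **Coils:** All three were upright in the bay when last seen, just before the gate closed over them.
- **Bench:** Nothing else appears to have moved. The gripper hung clear above the console.
- **Disagreement:** My first top-camera reading of the fader was about 9 mm off the wrist camera's, because its shadow blurred its outline. I used the wrist view and the end stop instead. No check failed.

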